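# Clip the ribbon cassette into the label printer

### The job

The label printer on the packing table has run out of ink ribbon: lift its lid by the grip fin until it rests open on its stop, then take the short ribbon cassette (the long one is for another printer) by its fin, lower it level into the bay and press it straight down until the two side clips snap over it and it is fully home. Do not let go, so that I can check it: finish while still holding the cassette by its fin and pressing it firmly down on the floor of the bay, with the lid open and everything else on the table left where it is.

Things in the scene. Friction and masses are not known exactly. Their poses are not given: they have to be found in the camera images.
- printer: white desktop label printer, fixed to the table, 190 (x) x 150 (y) x 88 mm high without its lid; origin under its middle, x from its low front console (66 mm high, 28 mm deep, keys and display on top) to its rear, z up. Between side walls (inside faces at y = +-62 mm, 88 mm high) it holds the cassette bay in front and a fixed label roll (top 82 mm high) in a well behind
- bay (a point): middle of the bay's floor, 25 mm ahead (-x) of the printer's middle, 25 mm above the table; axes as the printer's. The seated cassette's origin lies here, fin along x (either way round). Bay: 73 mm long (x) between walls 57 mm high over the table; round-topped corner posts stand 78 mm apart in y. Play of the short cassette: 4.5 mm in x, 3 mm in y each way. A steel clip stands at each y side
- lid (a joint): lid angle, rad: 0 shut, 1.83 open on its stop, leaning back. It turns about the printer's y axis, falls open by itself beyond about 1.5 and falls shut below that; 0.14 kg
- lid_hinge (a point): point on the lid's hinge axis, 90.5 mm behind the printer's middle and 88 mm above the table; the axes turn with the lid and are the printer's when it is shut
- lid_grip (a point): middle of the black grip fin's upright part, at the middle of the lid's front edge: 174 mm ahead of the hinge axis and 16 mm above it when shut (axes turn with the lid). The fin is 12 mm thick (y), 34 mm long (x), from 18 mm below to 14 mm above this point; the lid's panel begins 17 mm behind this point, 9 mm below it. The fin can turn between fingers that pinch it across y
- cassette: the short ribbon cassette, grey, lying ready with its fin up: case 64 (x) x 72 (y) x 30 mm high, with a round rib of 7 mm diameter, 40 mm long, low along each y side (88 mm over the ribs); on top in the middle a grip fin 40 (x) x 12 (y) x 28 mm high (58 mm in all). Origin: middle of its underside, z up; about 0.12 kg
- long_cassette: ribbon cassette of the long sort, like the other but 104 mm in y (120 mm over the ribs): does not fit, to be left alone; origin in the middle of its underside
- clip_left (a joint): angle of the steel clip on the bay's +y side, rad: 0 at rest, rises to about 0.15 as the cassette's rib forces it outward, 0 again once snapped over the rib. The ribs meet the clips about 15 mm above the seat; together they resist with a force that rises to 15 to 20 N, give way about 6 mm above the seat and then draw it down
- clip_right (a joint): the same for the clip on the -y side
- pen: pen lying flat, 139 x 10 x 11 mm; origin under its middle; to be left alone
- tag_stack: banded stack of gift tags, 88 x 57 x 17 mm; origin under its middle; to be left alone
- tape_roll: red roll of tape lying flat, 72 mm across, 25 mm high; origin under its middle; to be left alone
- spool_black: spool of black ribbon lying flat, 93 mm across, 22 mm high; origin under its middle; to be left alone
- biscuit_ring: wrapped ring biscuit, 70 mm across, 16 mm high; origin under its middle; to be left alone
- date_stamp: date stamp standing upright, 30 x 50 x 87 mm; origin under its middle; to be left alone
Mind the look-alikes: they are no part of the job. What is shaped like the cassette but yellow is not meant.

How it is judged (in metres and radians):
On the way, in this order (a step that is already met when the one before it is completed fails the run):
1. the lid rests open on its stop (value of joint lid above 1.74 rad and velocity of joint lid below 0.2 rad/s), for 0.2 s.
2. with the lid open, the short cassette is fully home in the bay and both clips have sprung back over its ribs (value of joint lid above 1.74 rad and z of cassette in the frame of bay below 0.002 m and horizontal distance between cassette and bay below 0.006 m and angle between the z axis of cassette and the z axis of bay, either way round below 0.06 rad and value of joint each of clip_left, clip_right below 0.03 rad), for 0.2 s.
At the end, for the whole second after the job is handed in: Lid open on its stop (over 1.74 rad); the short cassette level in the bay (0.06 rad), within 2 mm of its floor and 6 mm of its centre, both clips back at rest (under 0.03 rad); the fingers still hold it and press it on the printer with over 5 N, its weight included, through the last second (all of step 2 and contact force between cassette and printer above 5 N and contact force between the fingers and cassette above 8 N); the arm keeps its last pose, push and grip.
It fails at once if the long cassette is moved by more than 30 mm (distance of long_cassette from where it was at the start of the episode above 0.03 m).
It fails at once if one of the other loose things is moved by more than 40 mm (distance of any of pen, tag_stack, tape_roll, spool_black, biscuit_ring, date_stamp from where it was at the start of the episode above 0.04 m).
It also fails if it takes over 64 s, if anything falls off the work surface, if the arm or the gripper's body presses on something with over 40 N, if the wrist force passes 120 N, or if a joint passes its speed limit or range.

### The arm

A 7-joint arm with a two-finger parallel gripper is mounted at the origin on a cart in front of the work surface, level with it; the furniture and walls round the work are solid. World frame = base frame: x ahead of the robot, y to its left, z up, the work surface at z = 0. Lengths are in mm, angles in rad, forces in N, time in s.
With the tool pointing down it reaches from about 400 to 875 mm from the base axis. Payload 4.4 kg.
Tool frame: the origin (TCP) lies midway between the tips of the shut fingers; the grasp point (between the pads) lies 19 mm behind it; z points along the fingers, y is the direction in which the jaws open and shut (so a half turn about z gives the same grasp; the last joint's range is limited). The gripper opens to 85 mm and grips with 20 to 120 N. Pads are 22 mm wide; open, the fingers measure 114 mm over their backs; the gripper's body (76 mm by 85 mm) begins 54 mm behind the grasp point. The pads swing forward as they close: fully open they stand 13 mm farther back than shut.
Start: joints at [-1.415, 0.628, 0.038, 1.517, -0.027, 0.996, -0.02], TCP at [142.964, 634.097, 204.313] pointing down, gripper open.
Joint ranges: [-3.06, 3.06], [-0.37, 2.12], [-1.25, 1.32], [0.18, 2.47], [-1.1, 4.24], [0.23, 1.98], [-2.94, 2.94]. Speed limits (rad/s): [2.57, 2.57, 3.14, 3.14, 3.14, 3.14, 3.14].

### API

Orientations are given as [roll, pitch, yaw] about the fixed x, y, z axes, in that order (R = Rz(yaw) Ry(pitch) Rx(roll)).
In Python, from cell import ctrl, vision gives the robot as it stands.
- The arm moves only by the tool play_rows, never from a script. Its arguments are lists of equal length, an entry for each row: "slide": the shift along the tool's x, y, z in mm, a list of three; "turn": the turn about the tool's z in rad; "fingers": the opening, from 0 (shut) to 1 (fully open). A call has 1 to 5 rows; each row is the pose to reach, as a shift and turn from the pose measured when the call began, along the tool's axes at that moment; what a row does not reach only later rows make up. A row lasts 1/8 s, in which the tool goes at most 62.5 mm and 10.7 degrees, less where a joint would pass 70% of its speed; a pose out of reach is approached as far as the arm can. A call with a gripper value outside its range is refused whole. The fingers move at their own pace and stop on an object; the grip force is fixed at half the most. Time passes only in rows, so rows that repeat a pose let the fingers close. It gives the time, the measured TCP pose, the force and the opening at its end, in the units of the state.
- ctrl.read_state(): the state, without advancing time (a new reading comes with each control period).
- vision.get_image(name): name is "scene" or "side" or "wrist"; returns (picture, depth): 400x640x3 uint8, blue, green, red; 400x640 float32, mm along the optical axis (not along the pixel's ray), 0 where there is no reading.
- vision.camera_params(name): a dict with "fx", "fy", "cx", "cy" (pixels), "dist_coeffs" ([k1, k2, p1, p2, k3] as OpenCV has them; the pictures are not rectified), "position" and "rotation" of the camera in the world. Camera axes: x right, y up, looking along -z (the intrinsics and any distortion apply to the point x, -y, -z); pixel columns grow to the right and rows downward; lengths in mm; the calibration is good to about 2 mm. A picture is of the moment at which its call begins: read the wrist's pose just before it. camera_params takes no time and is no camera call; for the wrist camera it gives the pose at the moment of the call.
- ctrl.finish_job(): hands the job in, once; it reports no verdict.
The state is a dict: "clock": time; "qpos": joint angles; "qd": joint speeds; "tau": joint torques, N m; "eef_pos": TCP position; "tool_rot": TCP orientation; "force": force on the tool from outside, world axes, zero at the start; "torque": the same for the moment, N m; "width": finger opening in mm.
Only numpy, scipy, OpenCV 4.12 (cv2) and the standard library are available. Lean on these libraries where they do the work, as an engineer would, in place of code of your own. Each camera call takes 0.05 s, during which the arm holds its last target.

## Working session

There is one attempt and no reset: what is moved stays moved. The work goes in short steps, Python scripts to look and compute and a tool call to move; the robot and the scene stay as the last step left them, time stands still between calls to the robot, and variables do not carry over. Pictures are saved under pics/ and viewed, and the job is handed in when it is done.

Besides the shell and the picture viewer there is one more tool, called as name([rows], argument=value, ...), one row to a line, values as JSON. play_rows: Moves the arm, as the interface text tells. Its arguments: {"type":"object","properties":{"slide":{"type":"array"},"turn":{"type":"array"},"fingers":{"type":"array"}},"required":["slide","turn","fingers"]}

```bash
ls; mkdir -p pics
cat > h.py <<'E'
import numpy as np,cv2
from cell import ctrl,vision
def cam(n):
    p=vision.camera_params(n);K=np.array([[p['fx'],0,p['cx']],[0,p['fy'],p['cy']],[0,0,1.]])
    return K,np.array(p['dist_coeffs'],float),np.array(p['position'],float),np.array(p['rotation'],float).reshape(3,3)
def ray(c,uv):
    K,d,t,R=c
    u=cv2.undistortPoints(np.array(uv,float).reshape(-1,1,2),K,d).reshape(-1,2)
    return np.c_[u[:,0],-u[:,1],-np.ones(len(u))]@R.T
def plane(c,uv,z):
    r=ray(c,uv);return c[2]+r*((z-c[2][2])/r[:,2])[:,None]
def pts(c,dep,mask):
    v,u=np.nonzero((mask>0)&(dep>0));r=ray(c,np.c_[u,v]);return c[2]+r*dep[v,u][:,None],np.c_[u,v]
E
python3 - <<'E'
from h import *
print({k:np.round(v,3) if not isinstance(v,str) else v for k,v in ctrl.read_state().items()})
for n in ['scene','side','wrist']:
    c=cam(n);im,d=vision.get_image(n);cv2.imwrite(f'pics/{n}0.png',im);np.savez(f'{n}0.npz',im=im,d=d,K=c[0],dd=c[1],t=c[2],R=c[3]);print(n,c[2],c[3].round(2).tolist())
E
```

```text
pics
{'clock': np.float64(0.0), 'qpos': array([-1.415,  0.629,  0.038,  1.518, -0.027,  0.996, -0.02 ]), 'qd': array([-0.001, -0.   , -0.   ,  0.001, -0.001,  0.001,  0.001]), 'tau': array([-0.0000e+00, -5.6338e+01,  1.2260e+00, -1.9344e+01,  1.1000e-02,
        1.0000e-02,  0.0000e+00]), 'eef_pos': array([142.763, 633.396, 203.364]), 'tool_rot': array([-3.14,  0.  ,  2.92]), 'force': array([ 0.604, -0.009,  0.88 ]), 'torque': array([-0.038, -0.036,  0.   ]), 'width': np.float64(85.088)}Traceback (most recent call last):
  File "<stdin>", line 4, in <module>
  File "h.py", line 5, in cam
    return K,np.array(p['dist_coeffs'],float),np.array(p['position'],float),np.array(p['rotation'],float).reshape(3,3)
                                                                            ~~~~~~~~~~~~~~~~~~~~~~~~~~~~~~~~~~~~~^^^^^
ValueError: cannot reshape array of size 3 into shape (3,3)
```

```bash
sed -i "s/np.array(p\['rotation'\],float).reshape(3,3)/Rotation.from_euler('xyz',p['rotation']).as_matrix()/; 1a from scipy.spatial.transform import Rotation" h.py
python3 - <<'E'
from h import *
for n in ['scene','side','wrist']:
    c=cam(n);im,d=vision.get_image(n);cv2.imwrite(f'pics/{n}0.png',im);np.savez(f'{n}0.npz',im=im,d=d,K=c[0],dd=c[1],t=c[2],R=c[3]);print(n,c[2],c[3].round(2).tolist())
E
```

```text
scene [ -20.19953536  520.49062282 1000.26255139] [[-0.67, 0.58, -0.47], [-0.74, -0.52, 0.42], [0.0, 0.63, 0.77]]
side [ -129.43242844 -1040.02021091   651.53416617] [[0.84, 0.25, -0.48], [-0.54, 0.34, -0.77], [-0.02, 0.91, 0.42]]
wrist [ 77.91718155 647.90117123 372.23455698] [[0.22, -0.94, -0.26], [0.98, 0.21, 0.06], [-0.0, -0.27, 0.96]]
```

View pics/scene0.png

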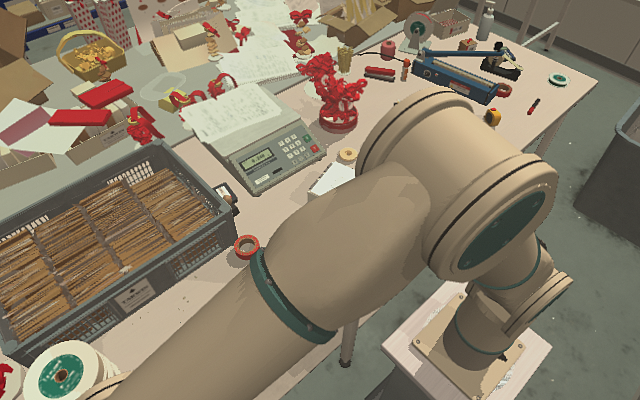

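View pics/side0.png

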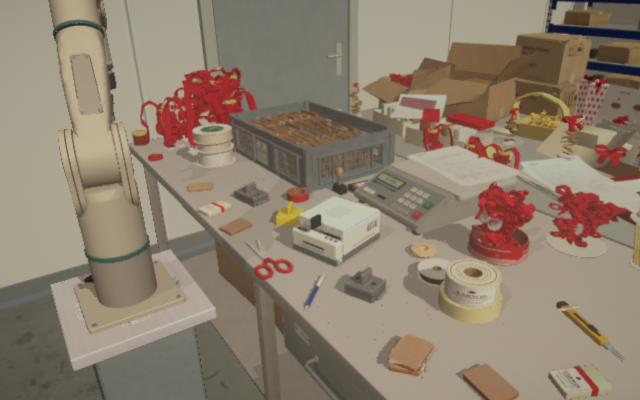

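View pics/wrist0.png

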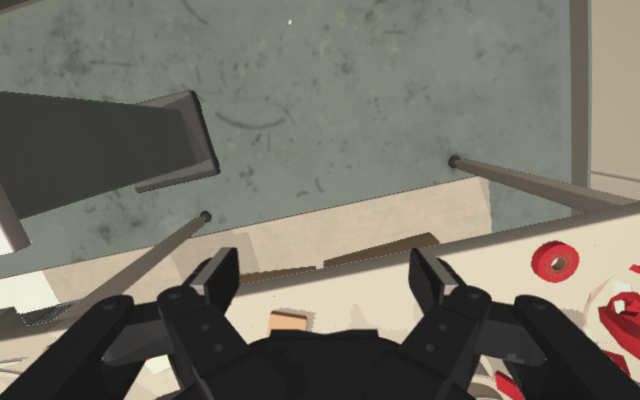

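Run:
```python
from h import *
im=np.load('side0.npz')['im']
cv2.imwrite('pics/s1.png',cv2.resize(im[165:325,195:415],None,fx=3.6,fy=3.6,interpolation=cv2.INTER_CUBIC))
z=np.load('side0.npz');c=(z['K'],z['dd'],z['t'],z['R']);d=z['d']
for u,v in [(252,193),(366,285),(288,213),(338,225),(340,205),(315,290),(270,265),(424,250),(340,180)]:
    print((u,v),(c[2]+ray(c,[[u,v]])*d[v,u]).round(0))
```

```text
(252, 193) [[468. 307.  30.]]
(366, 285) [[ 443. -320.   33.]]
(288, 213) [[480.  93.  38.]]
(338, 225) [[ 491. -143.   94.]]
(340, 205) [[566. -46.  92.]]
(315, 290) [[ 357. -243.    9.]]
(270, 265) [[331. -73.  -0.]]
(424, 250) [[ 678. -259.   14.]]
(340, 180) [[737. 198.  46.]]
```

View pics/s1.png

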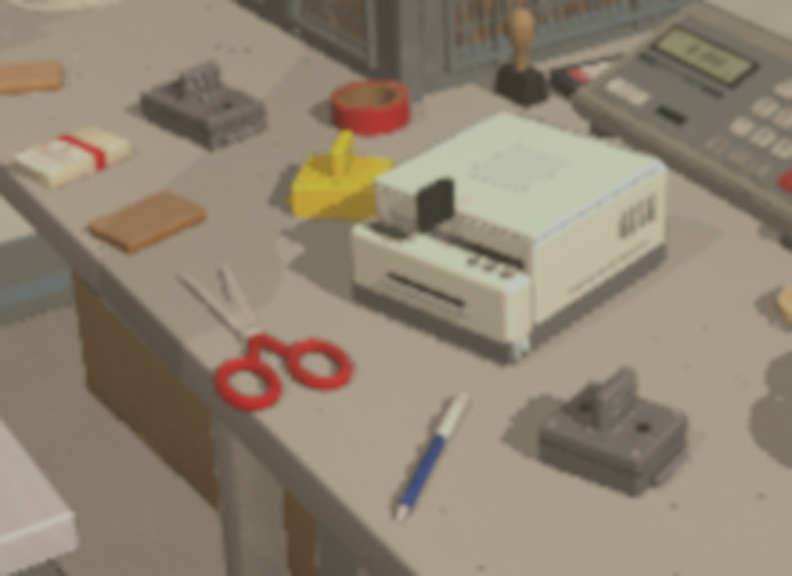

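Run:
```python
from h import *
z=np.load('side0.npz');c=(z['K'],z['dd'],z['t'],z['R']);d=z['d'];im=z['im']
P,uv=pts(c,d,np.ones(d.shape))
def rect(name,box,zlo,zhi):
    m=(uv[:,0]>box[0])&(uv[:,0]<box[1])&(uv[:,1]>box[2])&(uv[:,1]<box[3])&(P[:,2]>zlo)&(P[:,2]<zhi)
    q=P[m];r=cv2.minAreaRect(q[:,:2].astype(np.float32));print(name,len(q),np.round(r[0],1),np.round(r[1],1),round(r[2],1),'z',np.percentile(q[:,2],[2,50,98]).round(1));return q
for n,b in [('A far',(228,272,175,210)),('B near',(338,392,262,306))]:
    rect(n+' top',b,24,36);rect(n+' fin',b,40,70)
rect('lid',(295,385,195,262),85,101)
rect('lidfin',(308,325,210,232),105,125)
rect('console',(290,350,222,262),60,72)
rect('fin all',(308,325,210,236),60,130)
```

```text
A far top 238 [468.6 318.9] [ 64.9 107.9] 11.4 z [24.2 28.8 35.1]
A far fin 62 [470.5 319.1] [42.9 14.8] 7.7 z [41.5 50.8 57.7]
B near top 479 [ 452.3 -304.2] [68.1 71.4] 19.6 z [24.6 30.8 34.8]
B near fin 115 [ 451.9 -304.8] [40.  12.6] 21.7 z [40.7 53.  60.3]
lid 1589 [525.1 -85.8] [195.1 153.5] 16.5 z [86.4 93.4 96. ]
lidfin 65 [ 448.7 -110.1] [35.1 12.1] 20.2 z [105.3 113.3 118. ]
console 420 [ 458.1 -109.1] [ 54.2 149.8] 20.2 z [60.3 64.6 71.2]
fin all 357 [467.2 -80.9] [102.9  39.6] 56.7 z [ 63.   93.3 116.2]
```

```bash
cat >> h.py <<'E'
def go(x,y,z,yaw=None):
    """print slide/turn in tool axes from current measured pose to world target; yaw = rad of tool"""
    s=ctrl.read_state();R=Rotation.from_euler('xyz',s['tool_rot'])
    d=R.inv().apply(np.array([x,y,z])-s['eef_pos'])
    t=0 if yaw is None else -((yaw-s['tool_rot'][2]+np.pi)%(2*np.pi)-np.pi)
    print('slide',d.round(1),'turn',round(t,3),'| pos',s['eef_pos'].round(1),s['tool_rot'].round(3),'t',round(s['clock'],2),'rows',np.linalg.norm(d)/62.5)
E
python3 - <<'E'
from h import *
go(440,330,240,np.radians(180+19))
go(560,-75,240,np.radians(180+19))
E
```

```text
slide [-356.7 -230.8  -36.1] turn -0.553 | pos [142.8 633.6 203.6] [-3.14  0.    2.92] t 0.15 rows 6.821999904302001
slide [-562.8 -599.5  -35.5] turn -0.553 | pos [142.8 633.6 203.6] [-3.14  0.    2.92] t 0.15 rows 13.16915516292808
```

play_rows([
  [-357,-231,-36],
  [-357,-231,-36],
  [-357,-231,-36],
  [-357,-231,-36],
  [-357,-231,-36],
], turn=[-0.553,-0.553,-0.553,-0.553,-0.553], fingers=[1,1,1,1,1])

```text
clock: 0.78
eef_pos: [361.9, 409.6, 230.5]
tool_rot: [-3.14, -0.001, -2.81]
force: [0.1, 0.0, -0.5]
width: 85.7
```

Run:
```python
from h import *
print(ctrl.read_state()['qpos'].round(2))
go(440,330,240,np.radians(180+19))
go(560,-75,240,np.radians(180+19))
```

```text
[-0.83  0.45 -0.11  1.77  0.06  0.92  0.94]
slide [ -48.  -100.7   -9.5] turn -0.0 | pos [361.9 409.6 230.5] [-3.14e+00 -1.00e-03 -2.81e+00] t 0.78 rows 1.7913568845944012
slide [ -29.8 -522.7   -8.9] turn -0.0 | pos [361.9 409.6 230.5] [-3.14e+00 -1.00e-03 -2.81e+00] t 0.78 rows 8.378211860225976
```

play_rows([
  [-30,-523,-9],
  [-30,-523,-9],
  [-30,-523,-9],
  [-30,-523,-9],
  [-30,-523,-9],
], turn=[0,0,0,0,0], fingers=[1,1,1,1,1])

```text
clock: 1.4
eef_pos: [479.7, 120.4, 236.2]
tool_rot: [-3.14, -0.0, -2.81]
force: [0.4, 0.6, 0.1]
width: 84.8
```

Run:
```python
from h import *
go(560,-75,260,np.radians(180+19))
```

```text
slide [ -12.4 -210.9  -23.5] turn -0.0 | pos [479.7 120.4 236.2] [-3.14 -0.   -2.81] t 1.4 rows 3.401154006840522
```

play_rows([
  [-12,-211,-24],
  [-12,-211,-24],
  [-12,-211,-24],
  [-12,-211,-24],
  [-12,-211,-24],
], turn=[0,0,0,0,0], fingers=[1,1,1,1,1])

```text
clock: 2.02
eef_pos: [559.9, -78.2, 260.2]
tool_rot: [-3.139, -0.001, -2.815]
force: [0.2, 0.7, 0.2]
width: 85.2
```

```bash
cat >> h.py <<'E'
def snap(n,tag):
    c=cam(n);im,d=vision.get_image(n);cv2.imwrite(f'pics/{tag}.png',im);np.savez(f'{tag}.npz',im=im,d=d,K=c[0],dd=c[1],t=c[2],R=c[3]);return c,im,d
def load(tag):
    z=np.load(tag+'.npz');return (z['K'],z['dd'],z['t'],z['R']),z['im'],z['d']
E
python3 - <<'E'
from h import *
snap('wrist','w1'); s=ctrl.read_state();print(s['eef_pos'],s['qpos'].round(2))
E
```

```text
[559.35415248 -75.54929004 260.05776393] [ 0.09  0.45 -0.    1.69  0.    1.01  1.98]
```

View pics/w1.png

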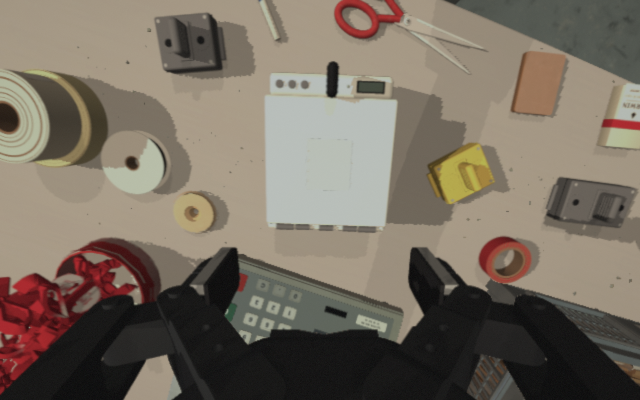

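Run:
```python
from h import *
c,im,d=load('w1')
P,uv=pts(c,d,np.ones(d.shape))
g=im[uv[:,1],uv[:,0]].astype(int)
def rect(name,box,m2,show=1):
    m=(uv[:,0]>box[0])&(uv[:,0]<box[1])&(uv[:,1]>box[2])&(uv[:,1]<box[3])&m2
    q=P[m];r=cv2.minAreaRect(q[:,:2].astype(np.float32));print(name,len(q),np.round(r[0],1),np.round(r[1],1),round(r[2],1),'z',np.percentile(q[:,2],[2,50,98]).round(1), 'med',np.median(q[:,:2],0).round(1))
    return q
z=P[:,2]
rect('lid',(255,400,85,235),(z>84)&(z<102))
rect('console',(262,400,60,98),(z>60)&(z<72))
rect('fin',(320,345,55,100),(z>104))
rect('fin dark',(320,345,55,100),(g.sum(1)<200)&(z>75))
rect('cas case',(145,230,5,80),(z>20)&(z<38))
rect('cas fin',(145,230,5,80),(z>48))
rect('long case',(540,640,160,240),(z>20)&(z<38))
rect('long fin',(540,640,160,240),(z>48))
cv2.imwrite('pics/w1c.png',cv2.resize(im[0:120,130:420],None,fx=2.7,fy=2.7,interpolation=cv2.INTER_CUBIC))
```

```text
lid 16803 [537.9 -82.3] [169.  150.5] 16.3 z [90.4 93.7 95.4] med [534.3 -83.1]
console 2457 [ 450.1 -107.7] [ 26.4 149.3] 16.5 z [61.7 65.2 68.1] med [ 450.5 -114.9]
fin 391 [ 450.  -108.4] [33.1 12.6] 18.7 z [110.2 116.  118.4] med [ 450.4 -108.2]
fin dark 328 [ 450.4 -107.3] [31.6 10.4] 18.7 z [106.4 116.3 118.4] med [ 450.4 -107.1]
cas case 2575 [ 454.5 -303.4] [65.1 72.6] 22.3 z [22.4 29.2 33.4] med [ 455.  -294.9]
cas fin 423 [ 454.1 -303.1] [40.1 12.3] 23.9 z [48.6 56.1 58.3] med [ 454.4 -301.6]
long case 2314 [472.9 321.4] [ 64.1 105.8] 11.9 z [21.8 29.2 35.5] med [473.  305.6]
long fin 338 [472. 321.] [39.8 14.3] 11.9 z [48.3 55.3 58.2] med [471.9 318.5]
```

View pics/w1c.png

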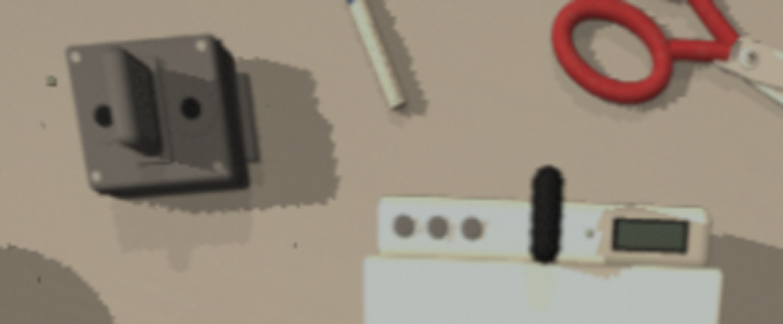

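Run:
```python
from h import *
go(449,-108.5,160,np.radians(180+16.4))
```

```text
slide [115.    4.6 100.2] turn 0.043 | pos [559.4 -75.5 260.1] [-3.141e+00 -1.000e-03 -2.812e+00] t 2.08 rows 2.441001466810241
```

play_rows([
  [115,4.6,40],
  [115,4.6,100],
  [115,4.6,100],
  [115,4.6,100],
  [115,4.6,100],
], turn=[0.043,0.043,0.043,0.043,0.043], fingers=[1,1,1,1,1])

```text
clock: 2.7
eef_pos: [451.1, -107.3, 161.3]
tool_rot: [-3.14, 0.002, -2.853]
force: [1.1, -0.2, -0.3]
width: 85.4
```

Run:
```python
from h import *
snap('wrist','w2')
go(449,-108.5,86,np.radians(180+16.4))
```

```text
slide [ 2.9 -0.1 75.5] turn 0.002 | pos [ 451.5 -107.5  161.5] [-3.140e+00  3.000e-03 -2.853e+00] t 2.75 rows 1.2086926997697653
```

View pics/w2.png

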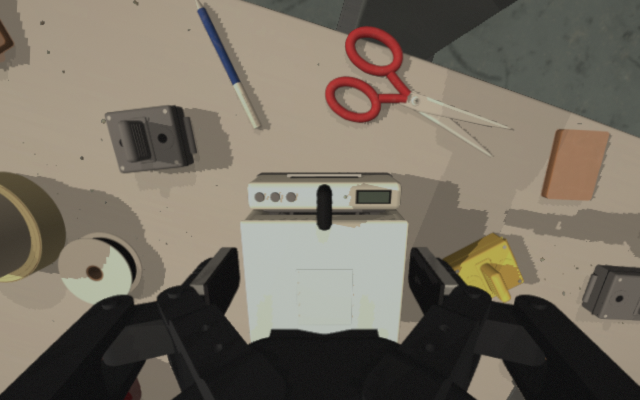

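play_rows([
  [2.5,0,40],
  [2.5,0,75],
  [2.5,0,75],
  [2.5,0,75],
  [2.5,0,75],
], turn=[0,0,0,0,0], fingers=[1,0.6,0.4,0.1,0])

```text
clock: 3.38
eef_pos: [450.7, -108.1, 88.0]
tool_rot: [-3.139, 0.005, -2.853]
force: [-1.9, 13.6, 3.6]
width: 12.5
```

play_rows([
  [0,0,0],
  [0,0,0],
  [0,0,0],
  [0,0,0],
], turn=[0,0,0,0], fingers=[0,0,0,0])

```text
clock: 3.88
eef_pos: [450.5, -107.4, 88.2]
tool_rot: [-3.14, 0.005, -2.852]
force: [-2.1, 4.9, 3.9]
width: 9.1
```

Run:
```python
from h import *
s=ctrl.read_state();print(s['width'],s['force'],s['eef_pos'],s['tool_rot'])
# arc: about hinge, fin grasp rel to hinge
u=np.array([np.cos(.2862),np.sin(.2862)]);
s0=s['eef_pos']
rx=-(575-(s0[:2]@u)); rz=s0[2]+19-88
print(rx,rz, s0[:2]@np.array([-u[1],u[0]]))
for a in np.arange(0.1,1.85,.1):
    c,q=np.cos(a),np.sin(a)
    x=rx*c+rz*q; z=-rx*q+rz*c
    print(round(a,2),'tool x',round(-(x-rx)),'tool z',round(-(z-rz)))
```

```text
9.062049276686922 [-2.08725905  4.94923846  3.94014929] [ 450.54263198 -107.43399533   88.18206345] [-3.13991437  0.00514471 -2.85238645]
-173.11339944432393 19.182063454559255 -230.25613320617768
0.1 tool x -3 tool z -17
0.2 tool x -7 tool z -34
0.3 tool x -13 tool z -50
0.4 tool x -21 tool z -66
0.5 tool x -30 tool z -81
0.6 tool x -41 tool z -94
0.7 tool x -53 tool z -107
0.8 tool x -66 tool z -118
0.9 tool x -81 tool z -128
1.0 tool x -96 tool z -137
1.1 tool x -112 tool z -144
1.2 tool x -128 tool z -149
1.3 tool x -145 tool z -153
1.4 tool x -163 tool z -155
1.5 tool x -180 tool z -155
1.6 tool x -197 tool z -153
1.7 tool x -214 tool z -150
1.8 tool x -231 tool z -145
```

play_rows([
  [-3,0,-17],
  [-7,0,-34],
  [-13,0,-50],
  [-21,0,-66],
  [-30,0,-81],
], turn=[0,0,0,0,0], fingers=[0,0,0,0,0])

```text
clock: 4.5
eef_pos: [486.5, -96.8, 170.5]
tool_rot: [-3.137, 0.019, -2.851]
force: [16.6, 7.1, -16.9]
width: 7.0
```

```bash
python3 - <<'E'
from h import *
snap('wrist','w3');snap('side','s3');s=ctrl.read_state();print(s['width'],s['force'],s['eef_pos'])
E
python3 -c "
import cv2,numpy as np
a=cv2.imread('pics/w3.png');b=cv2.imread('pics/s3.png')[150:320,240:440];b=cv2.resize(b,(470,400));cv2.imwrite('pics/m3.png',cv2.resize(np.hstack([a,b]),(800,288)))"
```

```text
6.860472812516733 [ 12.63663395   5.94079225 -13.05251076] [487.10445504 -96.59321114 171.15296106]
```

View pics/m3.png

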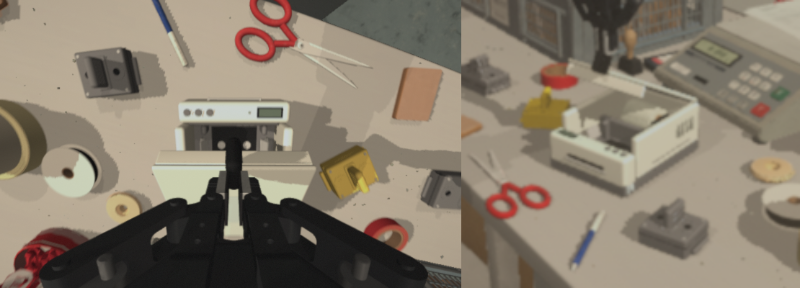

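Run:
```python
from h import *
c,im,d=load('w3')
cv2.imwrite('pics/w3c.png',cv2.resize(im[150:370,200:450],None,fx=2.7,fy=2.7,interpolation=cv2.INTER_CUBIC))
c,im,d=load('s3')
cv2.imwrite('pics/s3c.png',cv2.resize(im[120:270,270:420],None,fx=4,fy=4,interpolation=cv2.INTER_CUBIC))
```

```text
(no output)
```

View pics/w3c.png

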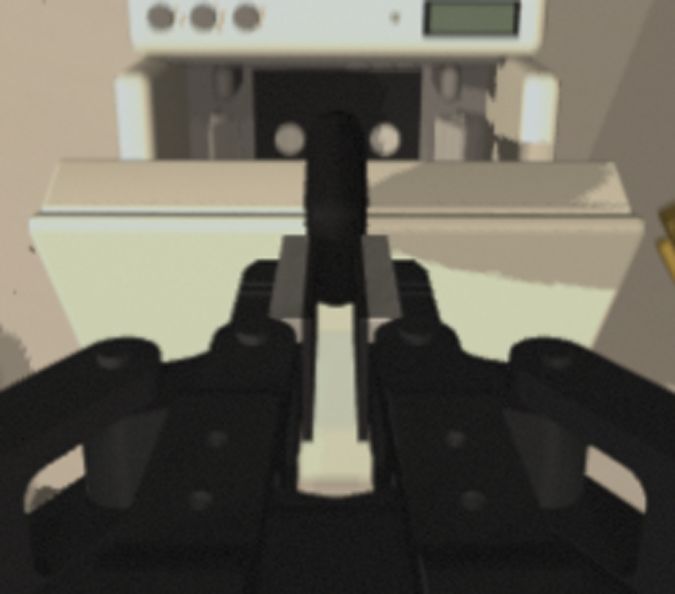

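View pics/s3c.png

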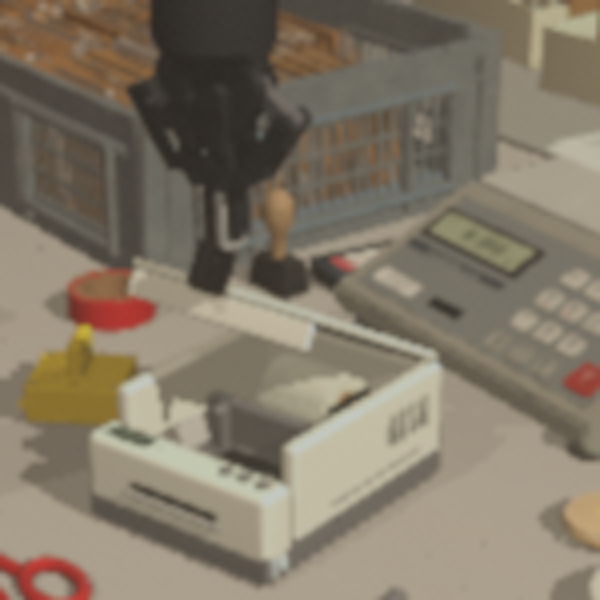

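```bash
cat >> h.py <<'E'
def arc(angs,rads):
    s=ctrl.read_state();R=Rotation.from_euler('xyz',s['tool_rot']).as_matrix();u=np.array([np.cos(.2862),np.sin(.2862),0]);n=np.array([-u[1],u[0],0])
    p=s['eef_pos'];rx=p@u-575;rz=p[2]+19-88;print('phi',np.arctan2(rz,-rx).round(3),'r',np.hypot(rx,rz).round(1),'n',(p@n).round(1),'w',s['width'].round(1),'F',s['force'].round(1),'t',s['clock'].round(2),'rot',s['tool_rot'].round(3))
    for a,r in zip(angs,rads):
        t=575*u+u*(-r*np.cos(a))+n*(-230.8)+np.array([0,0,88-19+r*np.sin(a)])
        print(a,(R.T@(t-p)).round(0).tolist())
E
python3 - <<'E'
from h import *
arc([.8,.95,1.1,1.25,1.4],[171,172,173,174,174])
E
```

```text
Traceback (most recent call last):
  File "h.py", line 27, in arc
    p=s['eef_pos'];rx=p@u-575;rz=p[2]+19-88;print('phi',np.arctan2(rz,-rx).round(3),'r',np.hypot(rx,rz).round(1),'n',(p@n).round(1),'w',s['width'].round(1),'F',s['force'].round(1),'t',s['clock'].round(2),'rot',s['tool_rot'].round(3))
                                                                                                                                        ^^^^^^^^^^^^^^^^
AttributeError: 'float' object has no attribute 'round'
```

```bash
sed -i "s/s\['width'\].round(1)/round(s['width'],1)/;s/s\['clock'\].round(2)/round(s['clock'],2)/" h.py
python3 - <<'E'
from h import *
arc([.8,.95,1.1,1.25,1.4],[171,172,173,174,174])
E
```

```text
phi 0.648 r 169.3 n -230.2 w 6.9 F [ 12.6   5.9 -13.1] t 4.6 rot [-3.137  0.02  -2.85 ]
0.8 [-16.0, -1.0, -20.0]
0.95 [-36.0, -1.0, -37.0]
1.1 [-58.0, -1.0, -51.0]
1.25 [-81.0, -1.0, -61.0]
1.4 [-107.0, -2.0, -67.0]
```

play_rows([
  [-16,0,-20],
  [-36,0,-37],
  [-58,0,-51],
  [-81,0,-61],
  [-107,0,-67],
], turn=[0,0,0,0,0], fingers=[0,0,0,0,0])

```text
clock: 5.22
eef_pos: [588.5, -65.3, 238.5]
tool_rot: [-3.138, 0.018, -2.85]
force: [-0.2, 0.0, 0.2]
width: -0.5
```

Run:
```python
from h import *
arc([1.5,1.6,1.7,1.8,1.88],[174,174,174,174,174])
snap('wrist','w4');snap('side','s4')
a=cv2.imread('pics/w4.png');b=cv2.imread('pics/s4.png')[90:290,240:440];b=cv2.resize(b,(400,400));cv2.imwrite('pics/m4.png',cv2.resize(np.hstack([a,b]),(800,308)))
```

```text
phi 1.402 r 171.9 n -228.8 w -0.5 F [-0.2  0.   0.2] t 5.22 rot [-3.138  0.018 -2.85 ]
1.5 [-17.0, -2.0, -4.0]
1.6 [-34.0, -2.0, -4.0]
1.7 [-51.0, -2.0, -2.0]
1.8 [-68.0, -2.0, 1.0]
1.88 [-82.0, -2.0, 5.0]
```

View pics/m4.png

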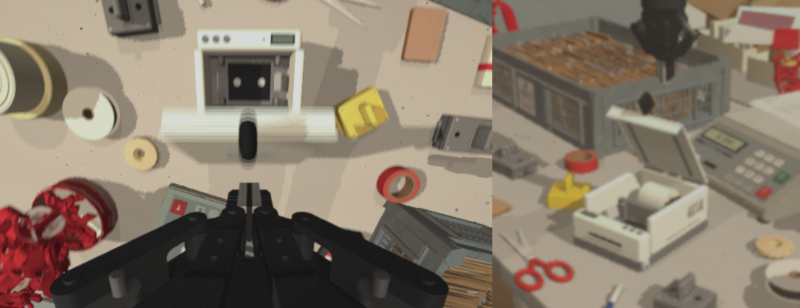

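Run:
```python
from h import *
th=.2862;u=np.array([np.cos(th),np.sin(th),0]);n=np.array([-u[1],u[0],0])
for tag in ['w4','w3','w1']:
    c,im,d=load(tag);P,uv=pts(c,d,np.ones(d.shape))
    U=P@u-484;N=P@n+230.8;Z=P[:,2]
    m=(abs(abs(N)-68.5)<4)&(Z>84)&(Z<92)&(abs(U)<110)
    print(tag,'wall rim U',np.percentile(U[m],[1,99]).round(1) if m.sum() else None,m.sum(),'N',np.percentile(N[m],[1,99]).round(1))
    m=(abs(N)<60)&(Z>58)&(Z<71)&(U<-60)&(U>-110); print('console U',np.percentile(U[m],[2,98]).round(1),m.sum())
    m=(abs(abs(N)-40)<20)&(Z>110)&(abs(U)<110)
    if m.sum():
        # section profile line fit
        q=np.c_[U[m],Z[m]];print(m.sum());v=cv2.fitLine(q.astype(np.float32),cv2.DIST_HUBER,0,.01,.01).ravel();print('line',v.round(3),'ang',np.arctan2(abs(v[1]),abs(v[0])), 'dist of hinge(90.5,88)',np.cross(v[:2],np.array([90.5,88])-v[2:]) )
```

```text
w4 wall rim U [-65.    9.6] 1124 N [-72.3  72.3]
console U [-95.9 -68.3] 3142
36684
line [1.47000e-01 9.89000e-01 4.90540e+01 3.34221e+02] ang 1.4228445 dist of hinge(90.5,88) -77.28943611657223
w3 wall rim U [-66. -36.] 588 N [-72.3  72.3]
console U [-95.9 -69.1] 3691
36754
line [ 1.46000e-01 -9.89000e-01 -5.46400e+01  2.67169e+02] ang 1.4244158 dist of hinge(90.5,88) 117.45425542417934
w1 wall rim U [-65.3  92.8] 88 N [-72.3  72. ]
console U [-95.1 -70.2] 2013
24199
line [ 1.95000e-01 -9.81000e-01  1.88280e+01  3.61413e+02] ang 1.3745233 dist of hinge(90.5,88) 16.975777766832493<stdin>:12: DeprecationWarning: Arrays of 2-dimensional vectors are deprecated. Use arrays of 3-dimensional vectors instead. (deprecated in NumPy 2.0)
```

play_rows([
  [0,0,-30],
  [0,0,-30],
  [0,0,-30],
  [0,0,-30],
  [0,0,-30],
], turn=[0,0,0,0,0], fingers=[0,0,0,0.3,0.6])

```text
clock: 5.95
eef_pos: [590.2, -65.7, 269.8]
tool_rot: [-3.136, 0.022, -2.849]
force: [0.3, 0.0, 0.5]
width: 35.4
```

Run:
```python
from h import *
snap('wrist','w5')
uu=484-84-5; th=.2862
x,y=uu*np.cos(th)-(-230.8)*np.sin(th),uu*np.sin(th)-230.8*np.cos(th);print(x,y)
go(x,y,150,np.pi+th);go(x,y,81,np.pi+th)
```

```text
444.0896921368724 -109.89988779693033
slide [155.5   0.6 116.4] turn 0.007 | pos [590.4 -65.6 269.9] [-3.136  0.022 -2.849] t 6.0 rows 3.1080085478138617
slide [157.1   1.  185.4] turn 0.007 | pos [590.4 -65.6 269.9] [-3.136  0.022 -2.849] t 6.0 rows 3.887587236952635
```

View pics/w5.png

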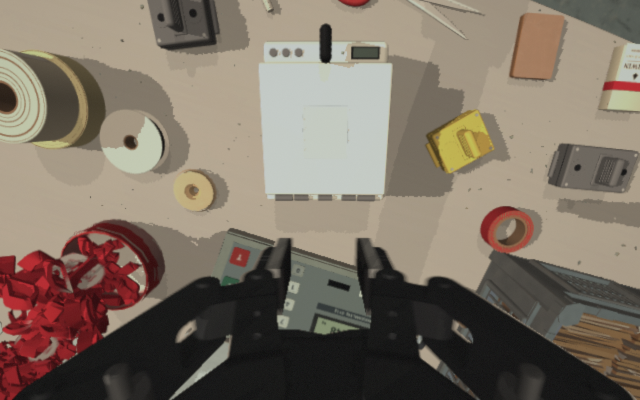

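play_rows([
  [155,1,60],
  [155,1,116],
  [155,1,116],
  [155,1,116],
  [155,1,116],
], turn=[0.007,0.007,0.007,0.007,0.007], fingers=[0.6,0.6,0.6,0.6,0.6])

```text
clock: 6.62
eef_pos: [444.8, -109.5, 150.4]
tool_rot: [-3.136, 0.023, -2.856]
force: [0.2, 0.7, -0.2]
width: 51.2
```

Run:
```python
from h import *
go(444,-110,81,np.pi+.2862)
```

```text
slide [ 2.5  0.1 69.3] turn -0.001 | pos [ 444.8 -109.5  150.4] [-3.136  0.023 -2.856] t 6.62 rows 1.1098800151257497
```

play_rows([
  [2.5,0,40],
  [2.5,0,69],
  [2.5,0,69],
  [2.5,0,69],
  [2.5,0,69],
], turn=[0,0,0,0,0], fingers=[0.5,0.4,0.4,0.1,0])

```text
clock: 7.25
eef_pos: [445.6, -109.0, 82.8]
tool_rot: [-3.136, 0.026, -2.855]
force: [-0.4, 4.3, 1.6]
width: 10.1
```

Run:
```python
from h import *
snap('wrist','w6');arc([.1],[174])
c,im,d=load('w6')
cv2.imwrite('pics/w6c.png',cv2.resize(im[130:370,200:450],None,fx=2.4,fy=2.4,interpolation=cv2.INTER_CUBIC))
```

```text
phi 0.077 r 178.8 n -230.4 w 10.0 F [0.6 5.2 4.3] t 7.3 rot [-3.135  0.026 -2.855]
0.1 [-5.0, -0.0, -3.0]
```

View pics/w6c.png

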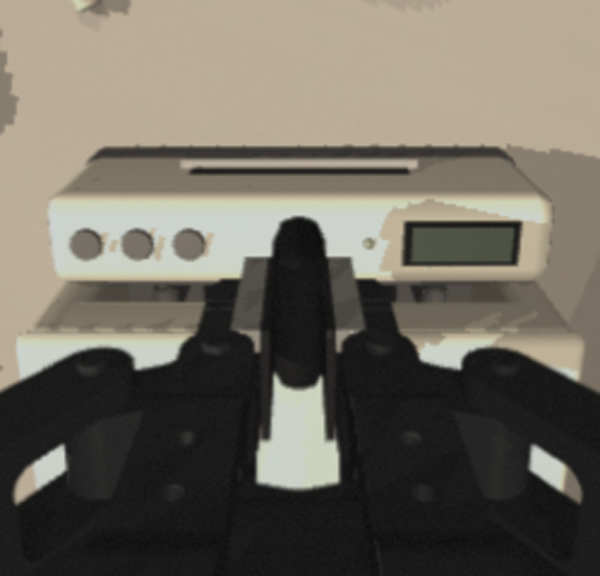

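play_rows([
  [0,0,0],
  [0,0,0],
  [0,0,0],
], turn=[0,0,0], fingers=[0,0,0])

```text
clock: 7.68
eef_pos: [445.7, -109.0, 82.8]
tool_rot: [-3.135, 0.026, -2.855]
force: [-0.4, 3.8, 1.5]
width: 9.8
```

Run:
```python
from h import *
arc([.13,.18,.23,.28,.33],[178.8]*5)
```

```text
phi 0.078 r 178.8 n -230.4 w 9.8 F [-0.4  3.8  1.5] t 7.67 rot [-3.135  0.026 -2.855]
0.13 [-1.0, -0.0, -9.0]
0.18 [-3.0, -1.0, -18.0]
0.23 [-5.0, -1.0, -27.0]
0.28 [-7.0, -1.0, -35.0]
0.33 [-10.0, -1.0, -44.0]
```

play_rows([
  [-1,0,-9],
  [-3,0,-18],
  [-5,0,-27],
  [-7,0,-35],
  [-10,0,-44],
], turn=[0,0,0,0,0], fingers=[0,0,0,0,0])

```text
clock: 8.3
eef_pos: [459.7, -104.8, 128.4]
tool_rot: [-3.133, 0.036, -2.853]
force: [10.8, 6.0, -8.9]
width: 10.1
```

Run:
```python
from h import *
arc([.38,.43,.48,.54,.6],[177.5]*5)
```

```text
phi 0.348 r 174.0 n -230.4 w 10.1 F [10.8  6.  -8.9] t 8.3 rot [-3.133  0.036 -2.853]
0.38 [1.0, -0.0, -6.0]
0.43 [-3.0, -1.0, -14.0]
0.48 [-7.0, -1.0, -22.0]
0.54 [-12.0, -1.0, -31.0]
0.6 [-19.0, -1.0, -40.0]
```

Run:
```python
from h import *
arc([.43,.52,.61,.7,.79],[174]*5)
```

```text
phi 0.348 r 174.0 n -230.4 w 10.1 F [10.8  6.  -8.9] t 8.3 rot [-3.133  0.036 -2.853]
0.43 [-6.0, -1.0, -13.0]
0.52 [-14.0, -1.0, -27.0]
0.61 [-22.0, -1.0, -39.0]
0.7 [-32.0, -1.0, -52.0]
0.79 [-43.0, -1.0, -63.0]
```

play_rows([
  [-6,0,-13],
  [-14,0,-27],
  [-22,0,-39],
  [-32,0,-52],
  [-43,0,-63],
], turn=[0,0,0,0,0], fingers=[0,0,0,0,0])

```text
clock: 8.93
eef_pos: [501.4, -92.4, 193.5]
tool_rot: [-3.132, 0.04, -2.852]
force: [9.8, 1.6, -15.9]
width: 9.2
```

Run:
```python
from h import *
arc([.9,1,1.1,1.2,1.3],[174]*5)
c,im,d=snap('wrist','w7')
cv2.imwrite('pics/w7c.png',cv2.resize(im[130:370,200:450],None,fx=2.4,fy=2.4,interpolation=cv2.INTER_CUBIC))
```

```text
phi 0.804 r 173.0 n -230.2 w 9.2 F [  9.8   1.6 -15.9] t 8.93 rot [-3.132  0.04  -2.852]
0.9 [-12.0, -1.0, -11.0]
1 [-27.0, -1.0, -21.0]
1.1 [-42.0, -1.0, -29.0]
1.2 [-58.0, -1.0, -35.0]
1.3 [-75.0, -1.0, -40.0]
```

View pics/w7c.png

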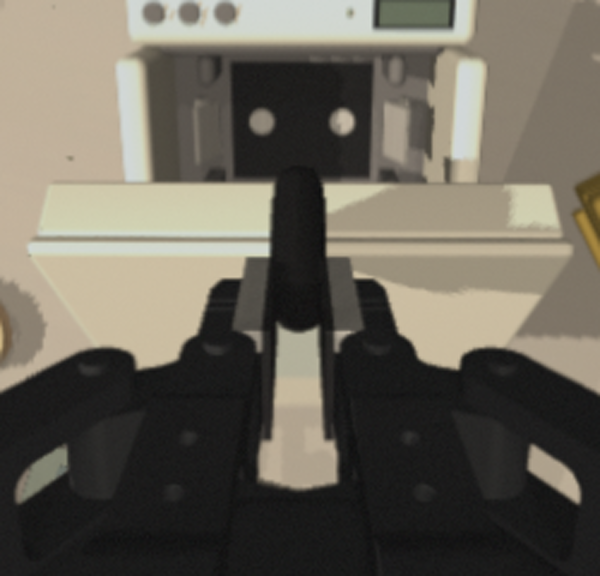

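Run:
```python
from h import *
arc([.86,.93,1.01,1.09,1.17],[171,169.5,168.5,168,168])
```

```text
phi 0.814 r 173.0 n -230.2 w 9.0 F [ 5.1  2.4 -7.6] t 8.97 rot [-3.131  0.042 -2.852]
0.86 [-7.0, -1.0, -3.0]
0.93 [-18.0, -1.0, -9.0]
1.01 [-30.0, -1.0, -16.0]
1.09 [-42.0, -1.0, -21.0]
1.17 [-54.0, -1.0, -27.0]
```

play_rows([
  [-7,0,-3],
  [-18,0,-9],
  [-30,0,-16],
  [-42,0,-21],
  [-54,0,-27],
], turn=[0,0,0,0,0], fingers=[0,0,0,0,0])

```text
clock: 9.6
eef_pos: [555.2, -76.3, 224.0]
tool_rot: [-3.131, 0.044, -2.851]
force: [4.5, 0.1, -13.2]
width: 8.2
```

Run:
```python
from h import *
arc([1.27,1.37,1.47,1.57,1.67],[170]*5)
c,im,d=snap('wrist','w8')
cv2.imwrite('pics/w8c.png',cv2.resize(im[100:370,180:470],None,fx=2.2,fy=2.2,interpolation=cv2.INTER_CUBIC))
```

```text
phi 1.18 r 167.6 n -229.9 w 8.2 F [  4.5   0.1 -13.2] t 9.6 rot [-3.131  0.044 -2.851]
1.27 [-14.0, -1.0, -7.0]
1.37 [-30.0, -1.0, -10.0]
1.47 [-47.0, -1.0, -12.0]
1.57 [-64.0, -1.0, -12.0]
1.67 [-81.0, -1.0, -11.0]
```

View pics/w8c.png

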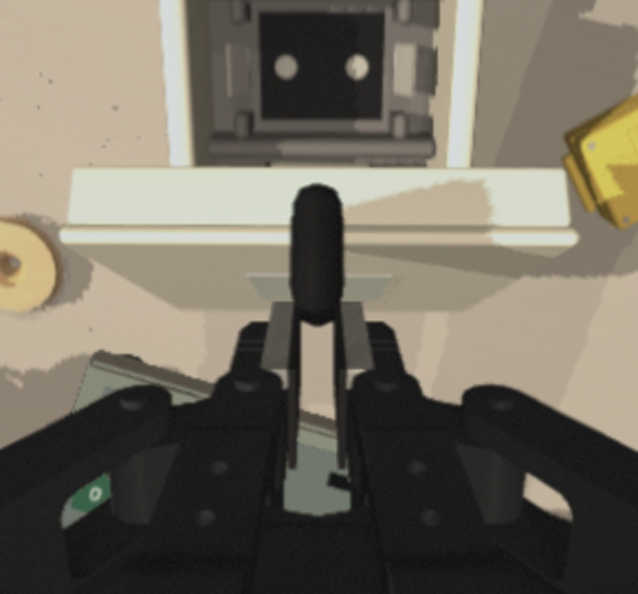

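Run:
```python
from h import *
th=.2862;u=np.array([np.cos(th),np.sin(th),0]);n=np.array([-u[1],u[0],0])
for tag in ['w6','w7','w8']:
    c,im,d=load(tag);P,uv=pts(c,d,np.ones(d.shape))
    U=P@u-484;N=P@n+230.8;Z=P[:,2];br=im[uv[:,1],uv[:,0]].min(1)
    m=(abs(N)>45)&(abs(N)<70)&(Z>91)&(br>90)&(abs(U)<110)&(Z<280)
    rr=np.hypot(U[m]-90.5,Z[m]-88);a=np.arctan2(Z[m]-88,90.5-U[m])
    k=rr>np.percentile(rr,98.5);print(tag,m.sum(),'r',np.percentile(rr,[2,98]).round(1),'tip phi',np.median(a[k]).round(3), 'U,Z',U[m][k].mean().round(1),Z[m][k].mean().round(1))
    f=(abs(N)<7)&(im[uv[:,1],uv[:,0]].sum(1)<150)&(uv[:,1]<255)&(Z>80)
    print(' fin r,phi range',np.percentile(np.hypot(U[f]-90.5,Z[f]-88),[2,98]).round(1),np.percentile(np.arctan2(Z[f]-88,90.5-U[f]),[2,98]).round(3))
```

```text
w6 943 r [115.3 219.8] tip phi 0.516 U,Z -102.2 198.6
 fin r,phi range [183.6 194.7] [0.031 0.224]
w7 5143 r [ 69.5 157.6] tip phi 0.634 U,Z -35.8 186.5
 fin r,phi range [183.1 201.9] [0.684 0.857]
w8 4575 r [ 26.2 157.3] tip phi 0.947 U,Z 1.0 217.4
 fin r,phi range [177.  197.2] [1.007 1.177]
```

Run:
```python
from h import *
th=.2862;u=np.array([np.cos(th),np.sin(th),0]);n=np.array([-u[1],u[0],0])
for tag in ['w6','w8']:
    c,im,d=load(tag)
    for nm,px in ([('finfront/top',[(325,222),(325,226),(325,235),(325,250),(325,270),(325,285)]),('padL',[(305,240),(304,250),(303,260),(302,266)]),('padR',[(343,240),(345,250),(347,260),(348,266)])] if tag=='w6' else [('fin',[(324,186),(324,200),(324,220),(324,240),(324,246)]),('padL',[(306,240),(304,250),(302,260)]),('padR',[(341,240),(344,250),(346,260)])]):
        print(tag,nm)
        for a,b in px:
            p=(c[2]+ray(c,[[a,b]])*d[b,a])[0];print((a,b),'U',round(p@u-484,1),'N',round(p@n+230.8,1),'Z',round(p[2],1))
print(ctrl.read_state()['clock'])
```

```text
w6 finfront/top
(325, 222) U -100.2 N 0.4 Z 94.6
(325, 226) U -99.6 N 0.4 Z 99.6
(325, 235) U -99.8 N 0.5 Z 112.9
(325, 250) U -93.1 N 0.5 Z 116.6
(325, 270) U -81.7 N 0.5 Z 117.0
(325, 285) U -72.7 N 0.5 Z 117.1
w6 padL
(305, 240) U -98.6 N -9.7 Z 116.4
(304, 250) U -99.2 N -9.3 Z 129.1
(303, 260) U -99.7 N -8.9 Z 139.9
(302, 266) U -99.4 N -9.0 Z 144.5
w6 padR
(343, 240) U -99.3 N 9.5 Z 117.9
(345, 250) U -99.2 N 9.8 Z 129.0
(347, 260) U -99.3 N 10.0 Z 139.0
(348, 266) U -99.3 N 10.1 Z 144.1
w8 fin
(324, 186) U -10.4 N 0.3 Z 246.7
(324, 200) U -4.1 N 0.4 Z 251.0
(324, 220) U 4.2 N 0.5 Z 257.6
(324, 240) U 13.7 N 0.6 Z 260.6
(324, 246) U 23.9 N 0.4 Z 246.7
w8 padL
(306, 240) U 14.6 N -8.5 Z 258.9
(304, 250) U 14.4 N -8.7 Z 270.1
(302, 260) U 14.1 N -8.8 Z 280.0
w8 padR
(341, 240) U 15.3 N 9.2 Z 257.0
(344, 250) U 14.2 N 10.0 Z 270.2
(346, 260) U 13.9 N 10.3 Z 280.1
9.65
```

Run:
```python
from h import *
for tag,cols in [('w4',(312,316,320,324,328,332)),('w2',(225,230,235,415,420,425)),('w6',(305,345))]:
    c,im,d=load(tag)
    for a in cols:
        o=[]
        for b in range(225,300,5):
            p=(c[2]+ray(c,[[a,b]])*d[b,a])[0];o.append(int(round(p[2])))
        print(tag,a,o)
```

```text
w4 312 [0, -1, 0, 272, 278, 285, 290, 295, 301, 304, 309, 313, 317, 320, 323]
w4 316 [0, 0, 0, 274, 280, 286, 290, 295, 300, 302, 309, 312, 316, 317, 317]
w4 320 [0, -1, 0, 274, 279, 285, 290, 294, 300, 301, 301, 303, 301, 301, 302]
w4 324 [0, -1, 0, 272, 279, 284, 290, 296, 300, 302, 302, 302, 302, 302, 302]
w4 328 [-1, -2, -1, 273, 279, 284, 290, 295, 299, 303, 302, 305, 308, 310, 309]
w4 332 [0, -1, -1, 274, 280, 285, 290, 295, 300, 306, 310, 314, 316, 320, 319]
w2 225 [-2, -1, -1, -1, -1, 208, 213, 218, 220, 219, 220, 221, 221, 221, 223]
w2 230 [0, 0, 0, -1, -1, 208, 212, 213, 214, 215, 214, 215, 216, 216, 216]
w2 235 [-1, -1, -2, 0, -1, 206, 206, 206, 207, 208, 208, 209, 210, 210, 0]
w2 415 [-1, -1, 0, -1, -1, 208, 208, 209, 209, 210, 210, 212, 212, 212, 213]
w2 420 [-1, -1, 0, -2, 0, 208, 213, 215, 217, 216, 216, 218, 217, 219, 219]
w2 425 [-1, -2, -2, -1, -2, 208, 213, 218, 222, 221, 222, 224, 224, 225, 223]
w6 305 [66, 65, 66, 116, 124, 129, 134, 139, 144, 145, 154, 157, 157, 158, 156]
w6 345 [65, 65, 65, 117, 123, 129, 135, 140, 144, 150, 153, 158, 162, 164, 167]
```

Run:
```python
from h import *
c,im,d=load('w4')
cv2.imwrite('pics/w4c.png',cv2.resize(im[100:370,180:470],None,fx=2.2,fy=2.2,interpolation=cv2.INTER_CUBIC))
```

```text
(no output)
```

View pics/w4c.png

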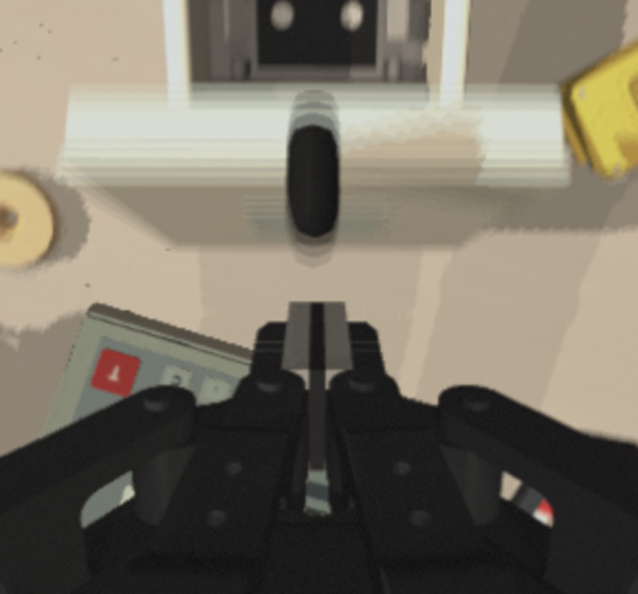

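play_rows([
  [0,0,-30],
  [0,0,-40],
  [0,0,-40],
  [0,0,-40],
  [0,0,-40],
], turn=[0,0,0,0,0], fingers=[0.3,0.6,0.6,0.6,0.6])

```text
clock: 10.28
eef_pos: [554.9, -75.8, 263.9]
tool_rot: [-3.13, 0.045, -2.85]
force: [-0.6, 0.6, -1.0]
width: 51.4
```

Run:
```python
from h import *
snap('side','s9');c,im,d=load('s9')
cv2.imwrite('pics/s9c.png',cv2.resize(im[60:270,240:440],None,fx=2.8,fy=2.8,interpolation=cv2.INTER_CUBIC))
go(444.5,-110,120,np.pi+.2862);go(444.5,-110,54,np.pi+.2862)
```

```text
slide [122.    0.6 138.7] turn 0.006 | pos [555.  -75.8 264. ] [-3.13   0.045 -2.85 ] t 10.32 rows 2.9554157739623794
slide [125.    1.3 204.6] turn 0.006 | pos [555.  -75.8 264. ] [-3.13   0.045 -2.85 ] t 10.32 rows 3.8362329883062936
```

View pics/s9c.png

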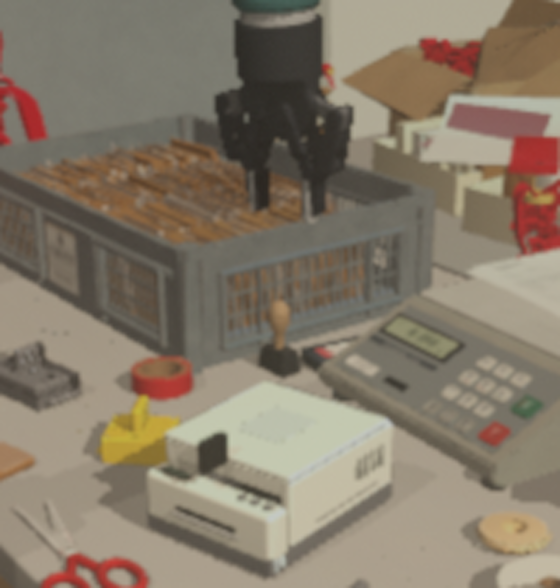

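Run:
```python
from h import *
c,im,d=load('s9')
for a in (332,334,351,353):
    for b in (128,131,133,135,137): 
        p=(c[2]+ray(c,[[a,b]])*d[b,a])[0];print((a,b),p.round(0),end=' ')
    print()
```

```text
(332, 128) [537. -56. 314.] (332, 131) [537. -54. 306.] (332, 133) [536. -56. 301.] (332, 135) [535. -57. 297.] (332, 137) [842. 396. 125.] 
(334, 128) [545. -52. 312.] (334, 131) [544. -53. 304.] (334, 133) [543. -55. 300.] (334, 135) [542. -56. 295.] (334, 137) [852. 398. 123.] 
(351, 128) [ 555. -111.  323.] (351, 131) [ 556. -109.  315.] (351, 133) [ 555. -110.  311.] (351, 135) [ 556. -109.  305.] (351, 137) [ 556. -109.  300.] 
(353, 128) [ 558. -115.  324.] (353, 131) [ 559. -113.  315.] (353, 133) [ 557. -116.  312.] (353, 135) [ 556. -117.  307.] (353, 137) [ 558. -115.  301.]
```

play_rows([
  [122,0.6,40],
  [122,0.6,100],
  [122,0.6,139],
  [122,0.6,139],
  [122,0.6,139],
], turn=[0.006,0.006,0.006,0.006,0.006], fingers=[0.6,0.6,0.6,0.6,0.6])

```text
clock: 10.95
eef_pos: [445.6, -109.9, 119.9]
tool_rot: [-3.131, 0.046, -2.856]
force: [-0.5, -0.4, 0.4]
width: 51.2
```

Run:
```python
from h import *
go(444.5,-110,57,np.pi+.2862)
```

```text
slide [ 3.9  0.9 62.7] turn -0.0 | pos [ 445.6 -109.9  119.9] [-3.131  0.046 -2.856] t 10.95 rows 1.0058415756461723
```

play_rows([
  [2,0.5,30],
  [4,1,48],
  [4,1,56],
  [4,1,62],
  [4,1,62],
], turn=[0,0,0,0,0], fingers=[0.5,0.5,0.5,0.5,0.5])

```text
clock: 11.58
eef_pos: [445.2, -109.9, 58.2]
tool_rot: [-3.13, 0.047, -2.856]
force: [0.7, -0.8, 0.3]
width: 42.7
```

Run:
```python
from h import *
c,im,d=snap('wrist','w10')
cv2.imwrite('pics/w10c.png',cv2.resize(im[130:370,180:470],None,fx=2.4,fy=2.4,interpolation=cv2.INTER_CUBIC))
for a in (270,278,372,380):
    print(a,[int((c[2]+ray(c,[[a,b]])*d[b,a])[0][2]) for b in range(225,290,5)])
s=ctrl.read_state();print(s['force'],s['eef_pos'])
```

```text
270 [61, 63, 64, 91, 99, 104, 109, 115, 119, 123, 123, 123, 123]
278 [62, 65, 66, 92, 98, 104, 103, 105, 106, 106, 106, 106, 108]
372 [62, 63, 65, 91, 97, 103, 109, 111, 112, 111, 113, 114, 114]
380 [61, 63, 66, 65, 98, 104, 109, 113, 117, 122, 123, 122, 123]
[0.04456868 0.01426507 0.40909855] [ 445.15652305 -109.96860047   58.30977067]
```

View pics/w10c.png

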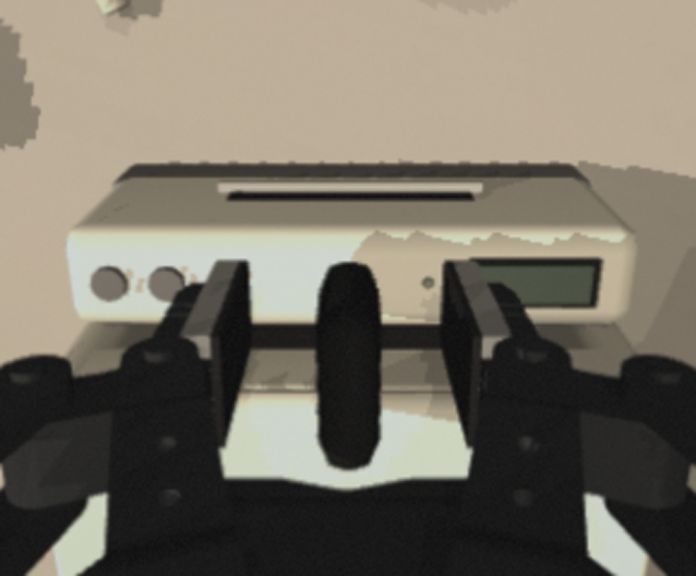

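play_rows([
  [0,0,0],
  [0,0,0],
  [0,0,0],
  [0,0,0],
  [0,0,0],
], turn=[0,0,0,0,0], fingers=[0.3,0.1,0,0,0])

```text
clock: 12.25
eef_pos: [445.3, -109.4, 58.8]
tool_rot: [-3.131, 0.047, -2.855]
force: [-0.7, 1.5, 6.1]
width: 11.3
```

```bash
sed -i "s/p\[2\]+19-88/p[2]+47-88/;s/88-19+r/88-47+r/" h.py
python3 - <<'E'
from h import *
arc([.15,.22,.29,.36,.43],[178.5]*5)
c,im,d=snap('wrist','w11')
cv2.imwrite('pics/w11c.png',cv2.resize(im[130:370,180:470],None,fx=2.4,fy=2.4,interpolation=cv2.INTER_CUBIC))
E
```

```text
phi 0.1 r 179.5 n -230.7 w 11.3 F [-0.7  1.5  6.1] t 12.25 rot [-3.131  0.047 -2.855]
0.15 [-3.0, -0.0, -9.0]
0.22 [-5.0, -0.0, -21.0]
0.29 [-9.0, -1.0, -33.0]
0.36 [-14.0, -1.0, -44.0]
0.43 [-19.0, -1.0, -56.0]
```

View pics/w11c.png

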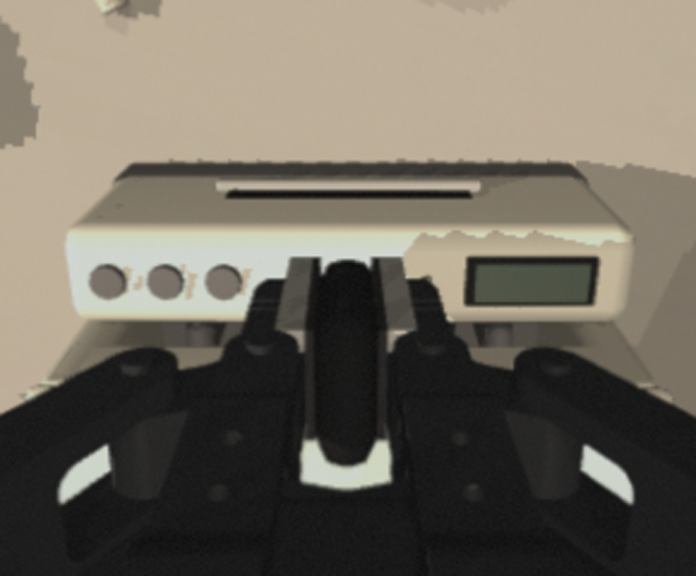

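play_rows([
  [-1,0,-9],
  [-4,0,-21],
  [-8,0,-33],
  [-13,0,-44],
  [-18,0,-56],
], turn=[0,0,0,0,0], fingers=[0,0,0,0,0])

```text
clock: 12.92
eef_pos: [460.1, -104.9, 116.5]
tool_rot: [-3.13, 0.047, -2.856]
force: [5.6, -1.4, -6.4]
width: 11.2
```

Run:
```python
from h import *
arc([.53,.63,.73,.83,.93],[179]*5)
```

```text
phi 0.433 r 179.8 n -230.5 w 11.2 F [ 5.6 -1.4 -6.4] t 12.93 rot [-3.13   0.047 -2.856]
0.53 [-10.0, -0.0, -15.0]
0.63 [-20.0, -1.0, -29.0]
0.73 [-32.0, -1.0, -42.0]
0.83 [-45.0, -1.0, -55.0]
0.93 [-59.0, -1.0, -65.0]
```

Stable grip this time.

play_rows([
  [-10,0,-15],
  [-20,0,-29],
  [-32,0,-42],
  [-45,0,-55],
  [-59,0,-65],
], turn=[0,0,0,0,0], fingers=[0,0,0,0,0])

```text
clock: 13.55
eef_pos: [511.7, -89.5, 184.5]
tool_rot: [-3.13, 0.044, -2.856]
force: [1.4, -3.1, -6.2]
width: 11.0
```

Run:
```python
from h import *
arc([1.03,1.13,1.23,1.33,1.43],[179]*5)
```

```text
phi 0.92 r 180.4 n -230.3 w 11.0 F [ 1.4 -3.1 -6.2] t 13.55 rot [-3.13   0.044 -2.856]
1.03 [-18.0, -1.0, -9.0]
1.13 [-34.0, -1.0, -17.0]
1.23 [-51.0, -1.0, -23.0]
1.33 [-68.0, -1.0, -27.0]
1.43 [-86.0, -1.0, -30.0]
```

play_rows([
  [-18,0,-10],
  [-34,0,-18],
  [-51,0,-24],
  [-68,0,-28],
  [-86,0,-31],
], turn=[0,0,0,0,0], fingers=[0,0,0,0,0])

```text
clock: 14.18
eef_pos: [589.9, -66.2, 219.3]
tool_rot: [-3.131, 0.037, -2.857]
force: [-1.7, -2.4, -4.2]
width: 10.9
```

Run:
```python
from h import *
arc([1.53,1.63,1.73,1.83,1.92],[180]*5)
c,im,d=snap('wrist','w12')
cv2.imwrite('pics/w12c.png',cv2.resize(im[100:370,180:470],None,fx=2.2,fy=2.2,interpolation=cv2.INTER_CUBIC))
```

```text
phi 1.416 r 180.5 n -230.0 w 10.9 F [-1.7 -2.4 -4.2] t 14.18 rot [-3.131  0.037 -2.857]
1.53 [-21.0, -1.0, -1.0]
1.63 [-38.0, -1.0, 0.0]
1.73 [-56.0, -1.0, 3.0]
1.83 [-74.0, -1.0, 7.0]
1.92 [-89.0, -0.0, 13.0]
```

View pics/w12c.png

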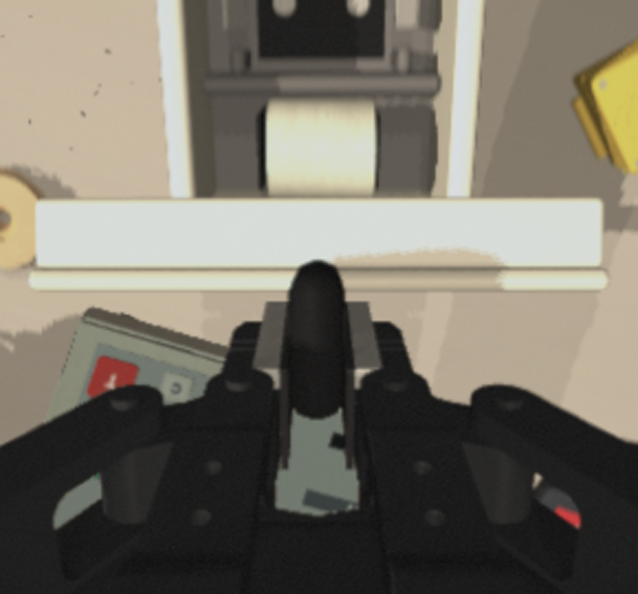

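play_rows([
  [-21,0,-1],
  [-38,0,0],
  [-56,0,3],
  [-74,0,7],
  [-88,0,12],
], turn=[0,0,0,0,0], fingers=[0,0,0,0,0])

```text
clock: 14.85
eef_pos: [676.1, -40.6, 210.9]
tool_rot: [-3.131, 0.037, -2.856]
force: [-3.0, -1.6, -1.0]
width: 11.3
```

Run:
```python
from h import *
arc([1.93],[180]*5)
c,im,d=snap('wrist','w13');c2,b,d=snap('side','s13')
b=cv2.resize(b[90:290,240:440],(400,400));cv2.imwrite('pics/m13.png',cv2.resize(np.hstack([im,b]),(800,308)))
```

```text
phi 1.922 r 180.9 n -229.8 w 11.3 F [-3.  -1.6 -1. ] t 14.85 rot [-3.131  0.037 -2.856]
1.93 [-1.0, -1.0, 1.0]
```

View pics/m13.png

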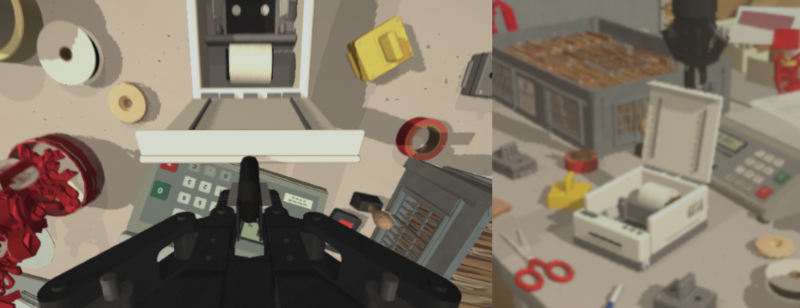

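play_rows([
  [0,0,0],
  [0,0,0],
  [0,0,0],
  [0,0,-30],
  [0,0,-60],
], turn=[0,0,0,0,0], fingers=[0.5,0.5,0.5,0.5,0.6])

```text
clock: 15.58
eef_pos: [675.2, -40.2, 271.3]
tool_rot: [-3.13, 0.04, -2.856]
force: [0.3, 0.1, -0.3]
width: 51.4
```

Run:
```python
from h import *
c,im,d=snap('wrist','w14');c2,b,d=snap('side','s14')
b=cv2.resize(b[90:290,240:440],(400,400));cv2.imwrite('pics/m14.png',cv2.resize(np.hstack([im,b]),(800,308)))
s=ctrl.read_state();print(s['qpos'].round(2),s['eef_pos'],s['tool_rot'])
```

```text
[-0.    0.59  0.04  1.39 -0.03  1.11  1.9 ] [677.66380521 -40.38142689 274.845716  ] [-3.12784228  0.04753762 -2.855673  ]
```

View pics/m14.png

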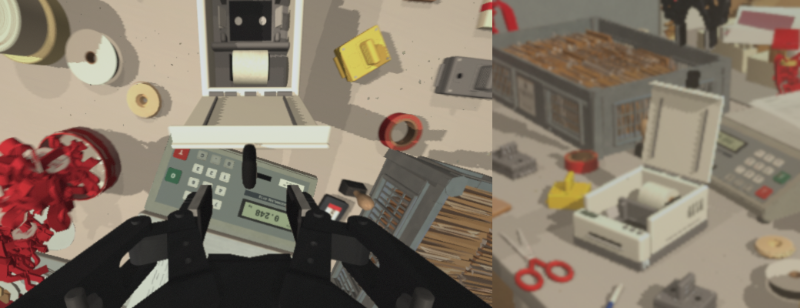

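Run:
```python
from h import *
go(454.3,-303.2,295,np.pi+np.radians(22.3))
```

```text
slide [ 287.1 -189.6  -31.2] turn -0.103 | pos [677.7 -40.4 274.8] [-3.128  0.048 -2.856] t 15.68 rows 5.52802169632745
```

play_rows([
  [0,-20,-35],
  [40,-60,-35],
  [120,-100,-35],
  [180,-140,-32],
  [287,-190,-31],
], turn=[0,-0.05,-0.103,-0.103,-0.103], fingers=[0.6,0.7,0.8,0.8,0.8])

```text
clock: 16.3
eef_pos: [520.0, -242.6, 298.8]
tool_rot: [-3.122, 0.046, -2.753]
force: [-0.0, -0.8, 0.2]
width: 68.5
```

Run:
```python
from h import *
go(454.3,-303.2,140,np.pi+np.radians(22.3));print(ctrl.read_state()['qpos'].round(2))
```

```text
slide [ 91.  -28.3 155.4] turn -0.001 | pos [ 520.  -242.6  298.8] [-3.122  0.046 -2.753] t 16.3 rows 2.91624283590084
[ 0.38  0.4   0.03  1.65 -0.04  1.05  2.38]
```

play_rows([
  [60,-20,30],
  [91,-28,90],
  [91,-28,140],
  [91,-28,155],
  [91,-28,155],
], turn=[0,0,0,0,0], fingers=[0.7,0.7,0.7,0.7,0.7])

```text
clock: 16.92
eef_pos: [454.9, -302.4, 140.3]
tool_rot: [-3.123, 0.046, -2.752]
force: [1.2, -0.4, 0.4]
width: 60.0
```

Run:
```python
from h import *
c,im,d=snap('wrist','w15')
P,uv=pts(c,d,np.ones(d.shape))
z=P[:,2];near=np.hypot(P[:,0]-454,P[:,1]+303)
for nm,m in [('case',(near<55)&(z>18)&(z<38)),('fin',(near<35)&(z>46)&(z<62)&(uv[:,1]<260))]:
    q=P[m];r=cv2.minAreaRect(q[:,:2].astype(np.float32));print(nm,len(q),np.round(r[0],1),np.round(r[1],1),round(r[2],1),np.percentile(q[:,2],[2,50,98]).round(1))
go(454.3,-303.2,31,np.pi+np.radians(22.3))
```

```text
case 3813 [ 454.4 -304.4] [64.3 72.2] 21.8 [24.3 29.2 31.6]
fin 573 [ 454.7 -304.5] [40.4 12.3] 22.6 [49.9 56.4 58.3]
slide [  6.8   2.6 110.3] turn 0.001 | pos [ 455.9 -302.9  141.6] [-3.121  0.048 -2.752] t 16.98 rows 1.769126636840982
```

View pics/w15.png

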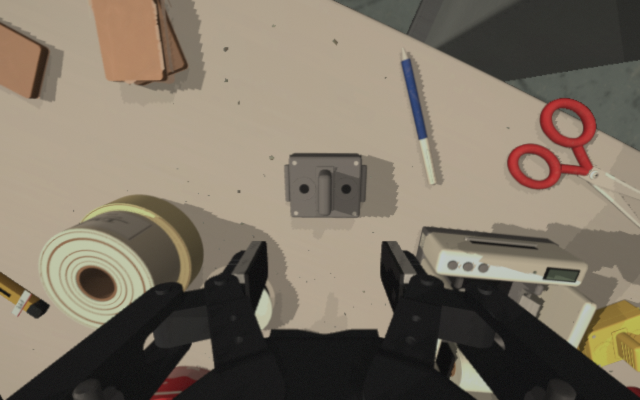

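Run:
```python
from h import *
s=ctrl.read_state();R=Rotation.from_euler('xyz',s['tool_rot']).as_matrix();print('tool z',R[:,2].round(3),'jaw z-comp',R[2,1].round(4),'x z-comp',R[2,0].round(4))
c,im,d=load('w15');P,uv=pts(c,d,np.ones(d.shape));q=(P-np.array([454.5,-304.4,0]))
tx=R[:2,0]/np.linalg.norm(R[:2,0]);ty=R[:2,1]/np.linalg.norm(R[:2,1])
a=q[:,:2]@tx;b=q[:,:2]@ty
for zl in (20,40,60,80):
    m=(P[:,2]>zl)&(uv[:,1]<235)&(abs(a)<50)&(abs(b)>48)
    for sg in (1,-1):
        k=m&(b*sg>0);print(zl,sg,np.abs(b[k]).min().round(0) if k.any() else None)
go(454.5,-304.4,60,np.pi+np.radians(22.2));go(454.5,-304.4,10,np.pi+np.radians(22.2))
c,im,d=load('s14');P,uv=pts(c,d,np.ones(d.shape));q=(P-np.array([454.5,-304.4,0]));a=q[:,:2]@tx;b=q[:,:2]@ty
for zl in (20,60,80,100):
    m=(P[:,2]>zl)&(P[:,2]<200)&(abs(a)<50)
    for sg in (1,-1):
        k=m&(b*sg>50);print('side',zl,sg,np.percentile(np.abs(b[k]),1).round(0) if k.any() else None)
```

```text
tool z [ 0.052 -0.001 -0.999] jaw z-comp -0.0207 x z-comp -0.0476
20 1 112.0
20 -1 155.0
40 1 None
40 -1 168.0
60 1 None
60 -1 176.0
80 1 None
80 -1 188.0
slide [ 5.7  0.8 81.4] turn 0.002 | pos [ 455.9 -302.9  141.6] [-3.121  0.048 -2.752] t 16.98 rows 1.3053412458103812
slide [  8.1   1.9 131.3] turn 0.002 | pos [ 455.9 -302.9  141.6] [-3.121  0.048 -2.752] t 16.98 rows 2.1051899969047927
side 20 1 112.0
side 20 -1 161.0
side 60 1 115.0
side 60 -1 167.0
side 80 1 None
side 80 -1 168.0
side 100 1 None
side 100 -1 None
```

play_rows([
  [4,1,50],
  [5,1.5,90],
  [6,2,115],
  [6,2,125],
  [6,2,131],
], turn=[0,0,0,0,0], fingers=[0.5,0.5,0.5,0.5,0.5])

```text
clock: 17.6
eef_pos: [458.1, -304.1, 11.6]
tool_rot: [-3.118, 0.049, -2.751]
force: [0.6, -0.0, 0.7]
width: 42.7
```

Run:
```python
from h import *
c,im,d=snap('wrist','w16')
cv2.imwrite('pics/w16c.png',cv2.resize(im[100:370,180:470],None,fx=2.2,fy=2.2,interpolation=cv2.INTER_CUBIC))
s=ctrl.read_state();print(s['eef_pos'],s['force'])
for a in (270,278,372,380):
    print(a,[int((c[2]+ray(c,[[a,b]])*d[b,a])[0][2]) for b in range(225,290,4)])
```

```text
[ 457.64962432 -303.87178178   11.06256706] [ 0.57725283  1.04027361 -0.01583697]
270 [29, 29, 28, 30, 47, 53, 57, 61, 65, 68, 72, 75, 77, 77, 77, 77, 77]
278 [30, 30, 29, 30, 47, 51, 57, 57, 57, 58, 60, 59, 60, 60, 62, 62, 62]
372 [30, 30, 29, 31, 46, 51, 56, 60, 63, 65, 65, 66, 67, 67, 67, 67, 70]
380 [28, 28, 29, 29, 30, 51, 56, 60, 63, 67, 71, 74, 75, 76, 77, 76, 77]
```

View pics/w16c.png

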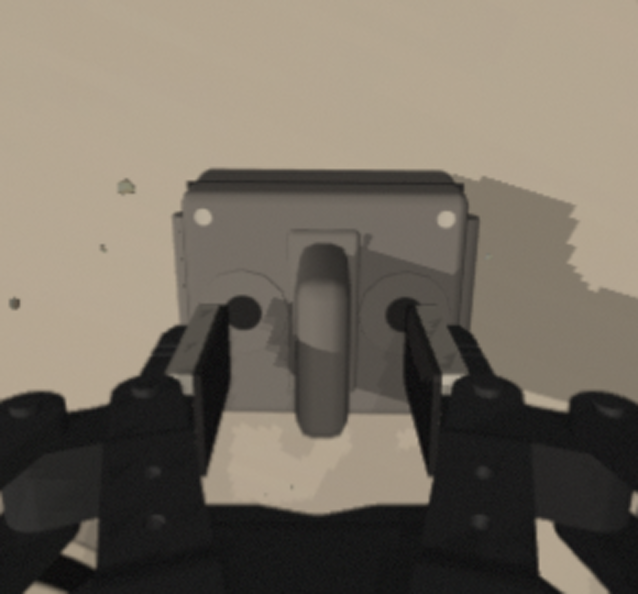

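Run:
```python
from h import *
c,im,d=load('w16')
t=np.radians(22.2);f=np.array([np.cos(t),np.sin(t)])
for a,b in [(276,242),(276,246),(272,244),(374,242),(376,246)]:
    p=(c[2]+ray(c,[[a,b]])*d[b,a])[0]-np.array([454.5,-304.4,0]);print((a,b),'along fin',(p[:2]@f).round(1),'lat',(p[:2]@np.array([-f[1],f[0]])).round(1),p[2].round(1))
P,uv=pts(c,d,np.ones(d.shape));near=np.hypot(P[:,0]-454,P[:,1]+303);z=P[:,2]
m=(near<40)&(z>53)&(z<62)&(abs((P[:,:2]-[454.5,-304.4])@np.array([-f[1],f[0]]))<10);q=P[m];r=cv2.minAreaRect(q[:,:2].astype(np.float32));print(r)
```

```text
(276, 242) along fin -9.2 lat -24.8 48.8
(276, 246) along fin -8.7 lat -24.2 52.2
(272, 244) along fin -9.4 lat -26.3 51.5
(374, 242) along fin -9.6 lat 23.8 48.5
(376, 246) along fin -9.2 lat 24.3 52.1
((454.45587158203125, -304.2502136230469), (40.173179626464844, 11.811235427856445), 21.57723617553711)
```

play_rows([
  [1.5,0,4],
  [1.5,0,4],
  [1.5,0,4],
  [1.5,0,4],
  [1.5,0,4],
], turn=[0,0,0,0,0], fingers=[0.5,0.3,0.1,0,0])

```text
clock: 18.27
eef_pos: [456.6, -304.4, 7.9]
tool_rot: [-3.119, 0.049, -2.751]
force: [-0.8, 0.7, 6.9]
width: 10.5
```

play_rows([
  [0,0,0],
  [0,0,0],
  [0,0,0],
], turn=[0,0,0], fingers=[0,0,0])

```text
clock: 18.65
eef_pos: [456.7, -304.6, 8.0]
tool_rot: [-3.119, 0.049, -2.751]
force: [-0.5, -0.3, 2.4]
width: 10.7
```

Run:
```python
from h import *
c,im,d=snap('wrist','w17')
cv2.imwrite('pics/w17c.png',cv2.resize(im[100:370,180:470],None,fx=2.2,fy=2.2,interpolation=cv2.INTER_CUBIC))
s=ctrl.read_state();print(s['eef_pos'],s['tool_rot'],s['force'],s['width'])
```

```text
[ 456.67226361 -304.52033658    8.0166717 ] [-3.11875777  0.04942864 -2.75110585] [0.23427339 0.67074855 2.90609954] 10.757189998582042
```

View pics/w17c.png

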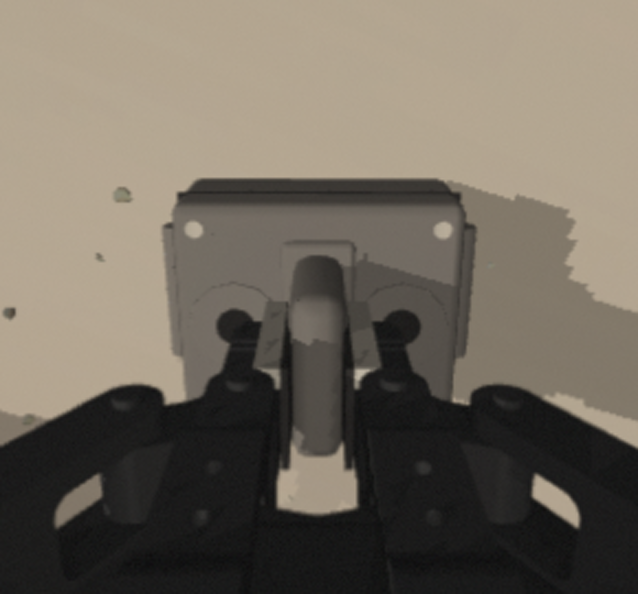

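play_rows([
  [0,0,-15],
  [0,0,-50],
  [0,0,-100],
  [0,0,-125],
  [0,0,-125],
], turn=[0,0,0,0,0], fingers=[0,0,0,0,0])

```text
clock: 19.32
eef_pos: [451.1, -305.2, 135.4]
tool_rot: [-3.115, 0.052, -2.751]
force: [-0.1, -1.1, -1.7]
width: 10.6
```

Run:
```python
from h import *
c,im,d=snap('wrist','w18')
s=ctrl.read_state();print(s['force'],s['width'])
P,uv=pts(c,d,np.ones(d.shape))
# case top plane
m=(uv[:,0]>262)&(uv[:,0]<385)&(uv[:,1]>180)&(uv[:,1]<235);q=P[m];k=abs(q[:,2]-np.median(q[:,2]))<6;q=q[k]
A=np.c_[q[:,:2]-q[:,:2].mean(0),np.ones(len(q))];print('plane',np.linalg.lstsq(A,q[:,2],rcond=None)[0].round(4),len(q),s['eef_pos'])
go(507.7,-92.2,130,np.pi+.2862)
```

```text
[-0.01088195  0.2736466  -2.01773946] 10.994018717620111
plane [8.85000e-02 1.59000e-02 1.56758e+02] 5091 [ 450.12783441 -304.46987956  133.73936651]
slide [-133.7  174.6    6.2] turn 0.104 | pos [ 450.1 -304.5  133.7] [-3.117  0.05  -2.751] t 19.38 rows 3.519528654962668
```

View pics/w18.png

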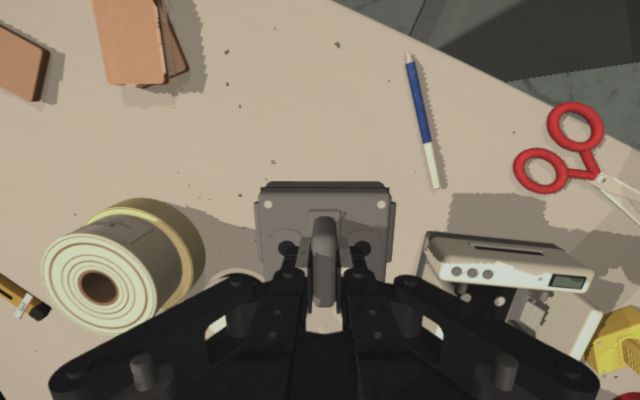

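```bash
cat >> h.py <<'E'
def casplane(c,d,boxes):
    Q=[]
    for (a,b,e,f) in boxes:
        m=np.zeros(d.shape,np.uint8);m[e:f,a:b]=1;Q.append(pts(c,d,m)[0])
    q=np.vstack(Q);o=q.mean(0)
    for _ in range(6):
        A=np.c_[q[:,:2]-o[:2],np.ones(len(q))];x=np.linalg.lstsq(A,q[:,2],rcond=None)[0];r=q[:,2]-A@x;q=q[abs(r)<max(1.,2*r.std())]
    t=.2862+0
    print('slope world',x[:2].round(4),'along printer x',round(x[0]*np.cos(t)+x[1]*np.sin(t),4),'y',round(-x[0]*np.sin(t)+x[1]*np.cos(t),4),'z',x[2].round(1),len(q),'std',r.std().round(2));return x
E
python3 - <<'E'
from h import *
c,im,d=load('w18');casplane(c,d,[(266,300,212,232),(350,384,212,232),(280,370,196,208)])
c,im,d=load('w16');casplane(c,d,[(275,305,195,225),(345,375,195,225)])
c,im,d=load('w15');casplane(c,d,[(296,316,162,212),(334,354,162,212)])
E
```

```text
slope world [ 0.0201 -0.0135] along printer x 0.0155 y -0.0186 z 156.9 2203 std 0.48
slope world [-0.0064 -0.0038] along printer x -0.0072 y -0.0019 z 29.2 1628 std 0.48
slope world [0.0017 0.0017] along printer x 0.0021 y 0.0012 z 29.3 1724 std 0.54
```

play_rows([
  [-30,40,0],
  [-67,87,2],
  [-100,130,3],
  [-134,175,3],
  [-134,175,3],
], turn=[0.03,0.06,0.104,0.104,0.104], fingers=[0,0,0,0,0])

```text
clock: 20.0
eef_pos: [507.9, -85.0, 131.7]
tool_rot: [-3.126, 0.051, -2.845]
force: [-0.4, -0.8, -0.7]
width: 10.6
```

Run:
```python
from h import *
c,im,d=snap('wrist','w19');snap('side','s19')
cv2.imwrite('pics/w19c.png',cv2.resize(im[120:330,200:450],None,fx=2.8,fy=2.8,interpolation=cv2.INTER_CUBIC))
cv2.imwrite('pics/s19c.png',cv2.resize(load('s19')[1][100:280,250:430],None,fx=3.2,fy=3.2,interpolation=cv2.INTER_CUBIC))
go(507.7,-92.2,100,np.pi+.2862);s=ctrl.read_state();print(s['qpos'].round(2),s['force'],s['width'])
```

```text
slide [ 1.  -0.8 32. ] turn 0.002 | pos [506.7 -91.1 132. ] [-3.123  0.05  -2.853] t 20.1 rows 0.5128286761819919
[ 0.05  0.52  0.11  2.02 -0.11  0.55  2.09] [-0.14600396 -0.84613718 -1.50073455] 11.132106320814168
```

View pics/w19c.png

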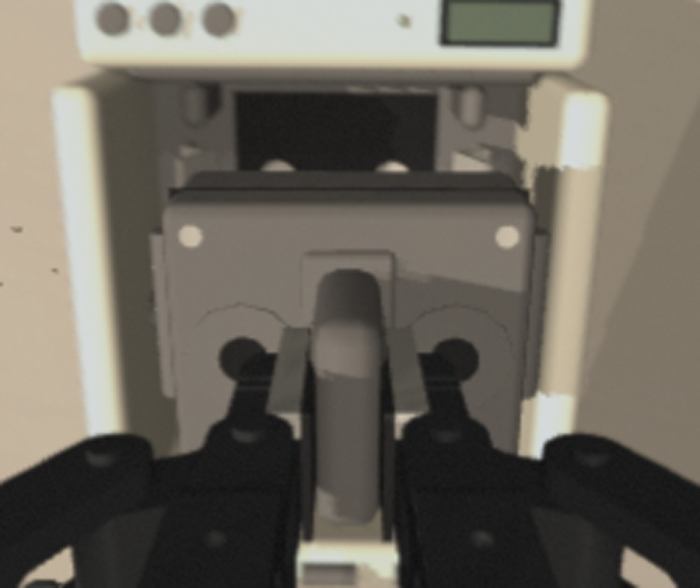

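View pics/s19c.png

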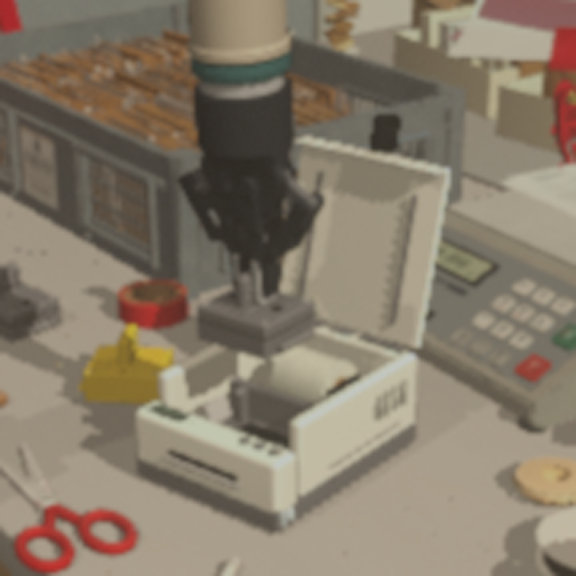

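Run:
```python
from h import *
c,im,d=load('w19');P,uv=pts(c,d,np.ones(d.shape))
th=.2862;u=np.array([np.cos(th),np.sin(th),0]);n=np.array([-u[1],u[0],0])
U=P@u-484;N=P@n+230.8;Z=P[:,2]
m=(Z>148)&(Z<160)&(uv[:,1]<262)&(uv[:,0]>250)&(uv[:,0]<400)
print('case U front',np.percentile(U[m],[.5,2]).round(1),'N',np.percentile(N[m],[.5,99.5]).round(1),'Zmed',np.median(Z[m]))
for lo,hi in ((-56,-50),(-50,-40),(-40,-30)):
    k=m&(U>lo)&(U<hi);print(lo,'N range',np.percentile(N[k],[1,99]).round(1))
for lo,hi in ((-30,-15),(-10,10),(15,30)):
    k=m&(N>lo)&(N<hi);print(lo,'front U',np.percentile(U[k],1).round(1))
casplane(c,d,[(264,300,208,226),(350,384,208,226),(275,380,196,206)])
# bay refs: wall rims and posts
m=(abs(abs(N)-68.5)<5)&(Z>82)&(Z<91)&(U<-30)&(U>-70);print('rim N',np.percentile(N[m],[1,99]).round(1), 'inner', N[m&(N>0)].min().round(1),N[m&(N<0)].max().round(1))
m=(abs(N)<60)&(Z>61)&(Z<70)&(U<-60)&(U>-110);print('console U',np.percentile(U[m],[1,99]).round(1))
c,im,d=load('w14');P,uv=pts(c,d,np.ones(d.shape));U=P@u-484;N=P@n+230.8;Z=P[:,2]
m=(abs(N)<36)&(abs(U+25)<60)&(Z>50)&(Z<60);print('bay walls top U',np.sort(U[m])[[0,-1]] if m.any() else None,np.histogram(U[m],bins=np.arange(-75,20,3)))
```

```text
case U front [-54.7 -54.4] N [-29.9  40.8] Zmed 153.31519177835636
-56 N range [-29.1  39.6]
-50 N range [-29.4  40. ]
-40 N range [-29.6  40.3]
-30 front U -54.3
-10 front U -54.5
15 front U -54.6
slope world [ 0.0062 -0.0072] along printer x 0.0039 y -0.0087 z 153.2 2069 std 0.47
rim N [-73.2  73.2] inner 63.5 -63.5
console U [-95.6 -69.3]
bay walls top U [10.76191729 33.08722637] (array([  0,   0,   0,   0,   0,   0,   0,   0,   0,   0,   0,   0,   0,
         0,   0,   0,   0,   0,   0,   0,   0,   0,   0,   0,   0,   0,
         0,   0,  60, 175, 156]), array([-75, -72, -69, -66, -63, -60, -57, -54, -51, -48, -45, -42, -39,
       -36, -33, -30, -27, -24, -21, -18, -15, -12,  -9,  -6,  -3,   0,
         3,   6,   9,  12,  15,  18]))
```

```bash
cat >> h.py <<'E'
def caspos(tag,ztop):
    c,im,d=snap('wrist',tag);P,uv=pts(c,d,np.ones(d.shape));s=ctrl.read_state()
    th=.2862;u=np.array([np.cos(th),np.sin(th),0]);n=np.array([-u[1],u[0],0])
    U=P@u-484;N=P@n+230.8;Z=P[:,2]
    m=(abs(Z-ztop)<6)&(uv[:,1]<262)&(uv[:,0]>240)&(uv[:,0]<410)&(abs(N)<50)
    for lo,hi in ((-52,-44),(-44,-36),(-36,-30)):
        k=m&(U>lo)&(U<hi);print(lo,'N',np.percentile(N[k],[1,99]).round(1))
    for lo,hi in ((-30,-15),(-10,10),(15,30)):
        k=m&(N>lo)&(N<hi);print(lo,'front U',np.percentile(U[k],1).round(1))
    p=s['eef_pos'];print('Z',np.median(Z[m]).round(1),'eef U,N,z',(p@u-484).round(1),(p@n+230.8).round(1),p[2].round(1),'rot',s['tool_rot'].round(3),'F',s['force'].round(1),'w',round(s['width'],1),'t',round(s['clock'],2))
E
python3 - <<'E'
from h import *
caspos('w20',153.5)
E
```

```text
-52 N [-34.6  34.8]
-44 N [-34.8  35. ]
-36 N [-34.9  35. ]
-30 front U -57.4
-10 front U -57.5
15 front U -57.4
Z 153.6 eef U,N,z -24.1 -0.9 132.2 rot [-3.123  0.05  -2.856] F [-0.5  0.4 -0.9] w 11.1 t 20.15
```

Run:
```python
from h import *
s=ctrl.read_state();p=s['eef_pos']
for z in (100,75,60,50): go(p[0]+.4,p[1]+.1,z,np.pi+.2862)
```

```text
slide [ 1.2  0.6 32.2] turn -0.0 | pos [506.6 -92.5 132.2] [-3.123  0.05  -2.856] t 20.15 rows 0.5159556192707042
slide [ 2.5  1.1 57.2] turn -0.0 | pos [506.6 -92.5 132.2] [-3.123  0.05  -2.856] t 20.15 rows 0.9159372007722694
slide [ 3.2  1.3 72.2] turn -0.0 | pos [506.6 -92.5 132.2] [-3.123  0.05  -2.856] t 20.15 rows 1.1559322681625666
slide [ 3.7  1.5 82.1] turn -0.0 | pos [506.6 -92.5 132.2] [-3.123  0.05  -2.856] t 20.15 rows 1.3159299793150336
```

play_rows([
  [0.6,0.3,16],
  [1.2,0.6,32],
  [2,0.9,48],
  [2.6,1.1,60],
  [2.6,1.1,60],
], turn=[0,0,0,0,0], fingers=[0,0,0,0,0])

```text
clock: 20.78
eef_pos: [505.8, -93.5, 71.2]
tool_rot: [-3.123, 0.048, -2.858]
force: [0.3, 0.5, -1.3]
width: 11.1
```

Run:
```python
from h import *
caspos('w21',93)
c,im,d=load('w21');cv2.imwrite('pics/w21c.png',cv2.resize(im[120:330,200:450],None,fx=2.8,fy=2.8,interpolation=cv2.INTER_CUBIC))
s=ctrl.read_state();p=s['eef_pos']
for z in (60,50,46,40,36): go(p[0],p[1],z,np.pi+.2862)
```

```text
-52 N [-36.6  32.8]
-44 N [-36.9  32.8]
-36 N [-37.   33.1]
-30 front U -59.0
-10 front U -58.9
15 front U -58.8
Z 92.9 eef U,N,z -24.4 -1.7 71.9 rot [-3.123  0.049 -2.857] F [-0.4 -0.1 -1.4] w 10.9 t 20.82
slide [ 0.6  0.2 11.8] turn -0.002 | pos [506.5 -93.3  71.9] [-3.123  0.049 -2.857] t 20.82 rows 0.18960345354627725
slide [ 1.1  0.4 21.8] turn -0.002 | pos [506.5 -93.3  71.9] [-3.123  0.049 -2.857] t 20.82 rows 0.34960345354627725
slide [ 1.3  0.5 25.8] turn -0.002 | pos [506.5 -93.3  71.9] [-3.123  0.049 -2.857] t 20.82 rows 0.41360345354627726
slide [ 1.6  0.6 31.8] turn -0.002 | pos [506.5 -93.3  71.9] [-3.123  0.049 -2.857] t 20.82 rows 0.5096034535462772
slide [ 1.8  0.7 35.8] turn -0.002 | pos [506.5 -93.3  71.9] [-3.123  0.049 -2.857] t 20.82 rows 0.5736034535462773
```

View pics/w21c.png

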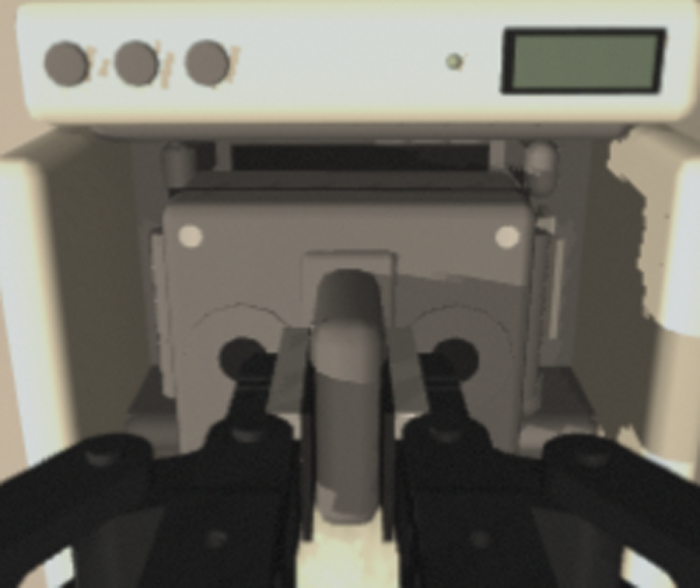

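play_rows([
  [-0.9,1.9,0],
  [-0.9,2,4],
  [-0.6,2.1,10],
  [-0.4,2.2,16],
  [-0.4,2.2,16],
], turn=[0,0,0,0,0], fingers=[0,0,0,0,0])

```text
clock: 21.45
eef_pos: [506.7, -91.0, 55.2]
tool_rot: [-3.123, 0.048, -2.857]
force: [0.2, 0.6, -1.1]
width: 10.8
```

Run:
```python
from h import *
caspos('w22',78)
c,im,d=load('w22');cv2.imwrite('pics/w22c.png',cv2.resize(im[120:330,200:450],None,fx=2.8,fy=2.8,interpolation=cv2.INTER_CUBIC))
casplane(c,d,[(264,300,208,226),(350,384,208,226),(275,380,196,206)])
s=ctrl.read_state();p=s['eef_pos']
for z in (50,46,40,36,33,28): go(p[0],p[1],z,np.pi+.2862)
```

```text
-52 N [-34.5  35. ]
-44 N [-34.6  35.1]
-36 N [-34.8  35.2]
-30 front U -57.5
-10 front U -57.6
15 front U -57.3
Z 76.9 eef U,N,z -23.5 0.3 55.5 rot [-3.123  0.049 -2.857] F [-0.   0.3 -1.1] w 10.6 t 21.5
slope world [ 0.0082 -0.0088] along printer x 0.0054 y -0.0108 z 76.8 2061 std 0.47
slide [0.3 0.1 5.5] turn -0.002 | pos [506.8 -91.1  55.5] [-3.123  0.049 -2.857] t 21.5 rows 0.08741482075439035
slide [0.5 0.2 9.5] turn -0.002 | pos [506.8 -91.1  55.5] [-3.123  0.049 -2.857] t 21.5 rows 0.15141482075439033
slide [ 0.7  0.3 15.4] turn -0.002 | pos [506.8 -91.1  55.5] [-3.123  0.049 -2.857] t 21.5 rows 0.24741482075439034
slide [ 0.9  0.4 19.4] turn -0.002 | pos [506.8 -91.1  55.5] [-3.123  0.049 -2.857] t 21.5 rows 0.31141482075439036
slide [ 1.1  0.4 22.4] turn -0.002 | pos [506.8 -91.1  55.5] [-3.123  0.049 -2.857] t 21.5 rows 0.3594148207543903
slide [ 1.3  0.5 27.4] turn -0.002 | pos [506.8 -91.1  55.5] [-3.123  0.049 -2.857] t 21.5 rows 0.4394148207543903
```

View pics/w22c.png

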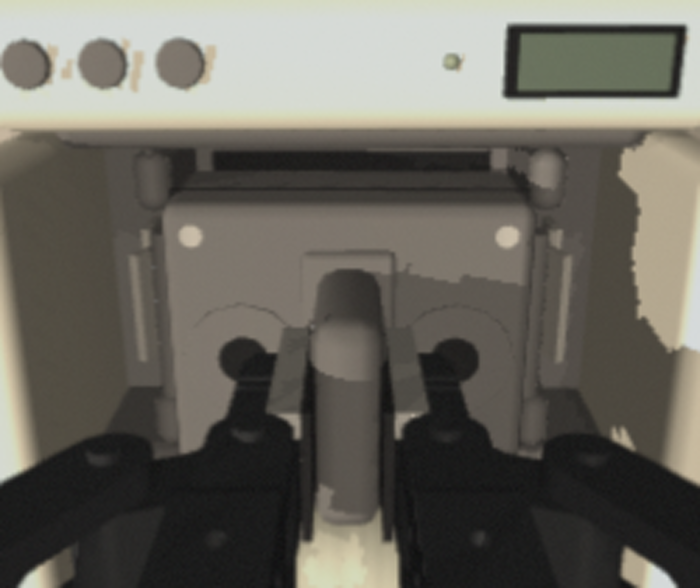

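play_rows([
  [0.1,0,3],
  [0.3,0,6],
  [0.4,0,8],
  [0.5,0,10],
  [0.6,0,12],
], turn=[0,0,0,0,0], fingers=[0,0,0,0,0])

```text
clock: 22.12
eef_pos: [507.9, -91.3, 44.4]
tool_rot: [-3.122, 0.051, -2.857]
force: [-1.5, 1.5, 14.1]
width: 10.7
```

Run:
```python
from h import *
caspos('w23',65)
c,im,d=load('w23')
casplane(c,d,[(264,300,208,226),(350,384,208,226),(275,380,196,206)])
```

```text
-52 N [-35.   34.4]
-44 N [-35.2  34.4]
-36 N [-35.4  34.6]
-30 front U -95.8
-10 front U -96.1
15 front U -96.1
Z 65.4 eef U,N,z -22.5 -0.1 44.2 rot [-3.122  0.051 -2.857] F [-0.1 -0.1  7. ] w 10.5 t 22.18
slope world [ 0.0067 -0.0105] along printer x 0.0034 y -0.012 z 66.0 2096 std 0.48
```

play_rows([
  [0.1,0,3],
  [0.3,0,6],
  [0.4,0,9],
  [0.5,0,12],
  [0.5,0,12],
], turn=[0,0,0,0,0], fingers=[0,0,0,0,0])

```text
clock: 22.8
eef_pos: [507.7, -91.0, 32.6]
tool_rot: [-3.123, 0.05, -2.857]
force: [-2.3, 2.4, 9.2]
width: 11.0
```

Run:
```python
from h import *
caspos('w24',55)
c,im,d=load('w24');cv2.imwrite('pics/w24c.png',cv2.resize(im[120:330,200:450],None,fx=2.8,fy=2.8,interpolation=cv2.INTER_CUBIC))
casplane(c,d,[(264,300,208,226),(350,384,208,226),(275,380,196,206)])
```

```text
-52 N [-41.5  41.6]
-44 N [-45.5  46. ]
-36 N [-46.1  46.4]
-30 front U -96.5
-10 front U -96.4
15 front U -96.4
Z 54.4 eef U,N,z -22.7 0.2 32.6 rot [-3.123  0.05  -2.857] F [-1.   2.   9.8] w 11.0 t 22.85
slope world [ 0.0053 -0.0026] along printer x 0.0043 y -0.004 z 54.2 2066 std 0.48
```

View pics/w24c.png

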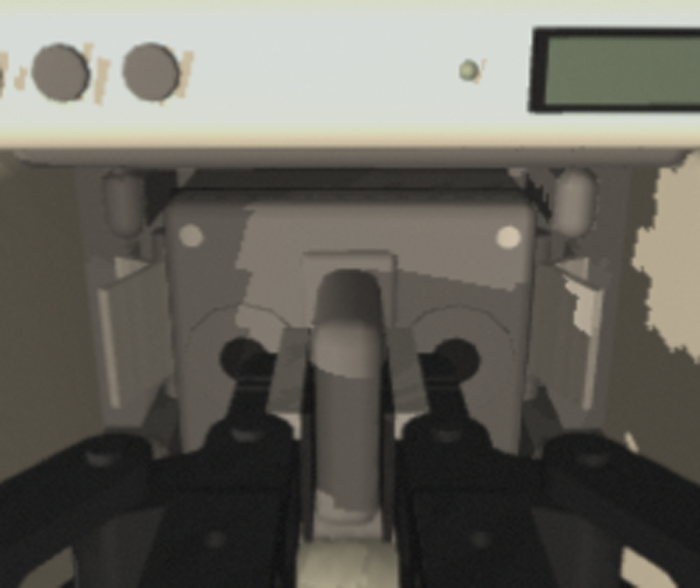

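play_rows([
  [0,0,1.5],
  [0,0,2],
  [0,0,2],
  [0,0,2],
  [0,0,2],
], turn=[0,0,0,0,0], fingers=[0,0,0,0,0])

```text
clock: 23.48
eef_pos: [507.7, -91.1, 32.5]
tool_rot: [-3.123, 0.051, -2.858]
force: [-5.1, 1.7, 24.0]
width: 10.7
```

Run:
```python
from h import *
for i in range(2):
    caspos('w25',54)
c,im,d=load('w25')
casplane(c,d,[(264,300,208,226),(350,384,208,226),(275,380,196,206)])
P,uv=pts(c,d,np.ones(d.shape));th=.2862;u=np.array([np.cos(th),np.sin(th),0]);n=np.array([-u[1],u[0],0]);U=P@u-484;N=P@n+230.8
m=(P[:,2]>51)&(P[:,2]<56)&(abs(N)<44)&(uv[:,1]<262)&(U>-62);print('front U',[np.percentile(U[m&(N>a)&(N<a+15)],1).round(1) for a in (-28,-8,14)])
k=m&(U>-50)&(P[:,2]>52.5);print('N',np.percentile(N[k&(abs(N)<38)],[1,99]).round(1))
snap('side','s25');cv2.imwrite('pics/s25c.png',cv2.resize(load('s25')[1][100:280,250:430],None,fx=3.2,fy=3.2,interpolation=cv2.INTER_CUBIC))
print(ctrl.read_state()['force'])
```

```text
-52 N [-41.2  41.2]
-44 N [-45.7  45.8]
-36 N [-46.1  46.3]
-30 front U -96.5
-10 front U -96.4
15 front U -95.9
Z 54.3 eef U,N,z -22.6 0.1 32.5 rot [-3.123  0.051 -2.857] F [-4.9  1.8 24.3] w 10.6 t 23.52
-52 N [-41.5  41.4]
-44 N [-45.6  45.8]
-36 N [-46.2  46.4]
-30 front U -96.5
-10 front U -96.4
15 front U -96.2
Z 54.3 eef U,N,z -22.6 0.1 32.5 rot [-3.123  0.051 -2.857] F [-4.7  1.  25.1] w 10.6 t 23.57
slope world [0.     0.0006] along printer x 0.0002 y 0.0005 z 54.1 2070 std 0.48
front U [np.float64(-56.4), np.float64(-56.5), np.float64(-56.2)]
N [-34.8  34.7]
[-5.04361791  1.56634065 24.84277076]
```

View pics/s25c.png

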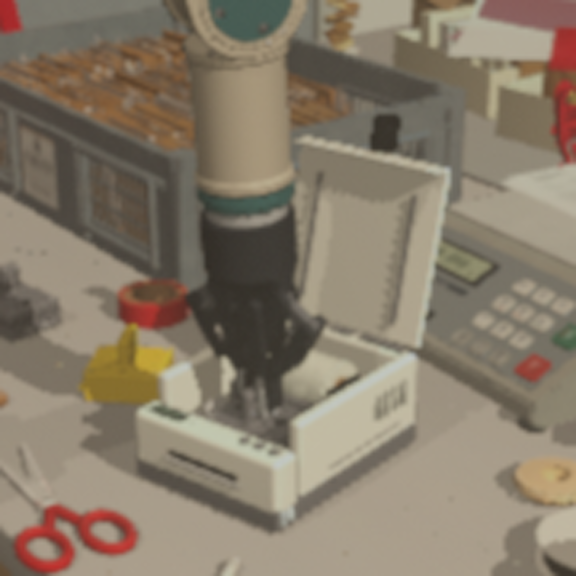

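```bash
python3 -c "
from cell import ctrl
print(ctrl.finish_job());s=ctrl.read_state();print(s['clock'],s['force'],s['width'],s['eef_pos'])"
```

```text
the job is handed in; nothing more can be done
None
the job is handed in; nothing more can be done
```

The lid is open on its stop. The short cassette is snapped in under both clips, and the gripper is still holding it by the fin and pressing down with about 25 N. I handed the job in at about 23.6 s of the 64 s.

**What went wrong first:** the first two tries at the lid failed. The pinch slipped off in the first, I let go of the failing grip in the second, and the lid fell shut each time. The side and wrist cameras showed the real fingertips about 26–30 mm higher than the reported tool position. I corrected for that, and the third try carried the lid to about 1.82 rad, where it stayed after I let go.

**Which cassette:** of the two grey ones, the near one measured 64 x 72 mm, so it was the short one. The far one measured about 106 mm long, so I left it alone, as I did the yellow look-alike.

**Last checks before handing in:**

| Check | Reading |
|---|---|
| Cassette tilt | under 0.001 rad |
| Cassette off centre | about 1 mm |
| Cassette height | top at 54 mm (55 expected when seated), no further drop when I pushed harder |
| Push on the tool | about 25 N upward, steady |
| Finger opening | 10.6 mm, on the 12 mm fin |
| Lid | still open in the side view |

- **Clips:** in the wrist picture taken just after the snap, both clips sit over the ribs. I could not read their angles directly.
- **Tool tilt:** the tool itself ended tilted by about 0.05 rad from the lid work. The cassette is level all the same.
- **Other objects:** I saw none of the loose things move in the views I had, but I did not measure them again at the end.

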